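# Set the rinsed coffee cups to drain

### The arm

A 6-joint arm with a two-finger parallel gripper is mounted at the origin on the work surface. World frame = base frame: x ahead of the robot, y to its left, z up, the work surface at z = 0. Lengths are in mm, angles in rad, forces in N, time in s.
With the tool pointing down it reaches from about 350 to 975 mm from the base axis. Payload 7.1 kg.
Tool frame: the origin (TCP) lies at the centre of the arm's flange, where the gripper is bolted on; the fingertips stand 182 mm ahead of it and the grasp point (between the pads) lies 163 mm ahead of it; x points along the fingers, y is the direction in which the jaws open and shut, and the axes are right-handed (so a half turn about x gives the same grasp; the last joint's range is limited). The gripper opens to 88 mm and grips with 3 to 60 N. Pads are 20 mm wide; open, the fingers measure 115 mm over their backs; the gripper's body (75 mm by 178 mm) begins 61 mm behind the grasp point.
Start: joints at [1.183, 0.423, 1.63, -0, 1.089, -0.019], TCP at [225.278, 582.972, 404.675] pointing down, gripper open.
Joint ranges: [-3, 3], [-0.9, 2.11], [0.09, 2.58], [-1.31, 4.45], [0.11, 2.69], [-2.54, 2.54]. Speed limits (rad/s): [2.39, 2.39, 3.01, 3.14, 3.14, 3.14].

### API

Orientations are given as a rotation vector (axis times angle).
In Python, from workcell import readout, viewer, workorder, models gives the robot as it stands. The module is installed in compiled form; this text tells all that it offers.
- The arm moves only by the tool apply_moves, never from a script. Its argument "commands" is a list that holds one entry, the list of rows, each a list of 4 numbers: the shift along the world's x, y, z in m, then the turn about the world's z in rad. A call has 1 to 8 rows; each row is the pose to reach, as a shift and turn from the pose commanded when the call began; what a row does not reach only later rows make up. A row lasts 1/8 s, in which the tool goes at most 62.5 mm and 10.7 degrees, less where a joint would pass 70% of its speed; a pose out of reach is approached as far as the arm can. A call with a gripper value outside its range is refused whole. "gripper" is the finger opening in m, from 0 to 0.0878, set as the call begins (left out, the last holds). The fingers move at their own pace and stop on an object; the grip force is fixed at half the most. Time passes only in rows, so rows that repeat a pose let the fingers close. It gives the time, the measured TCP pose, the force and the opening at its end, in the units of the state.
- readout.get_obs(): the state, without advancing time (a new reading comes with each control period).
- viewer.get_image(name): name is "scene" or "top"; returns a dict with "color" (480x640x3 uint8, red, green, blue), "vertical_fov" (degrees; the focal length in pixels is half the picture's height over the tangent of half this angle, whatever the lens; pixels are square), "cx", "cy" (the principal point, pixels), "rvec" (rotation vector, rad) and "tvec" (3), from world to camera coordinates, as OpenCV has them. Camera axes: x right, y down, z forward; pixel columns grow to the right and rows downward; lengths in mm; the calibration is good to about 2 mm. A picture is of the moment at which its call begins. There is no depth.
- workorder.close_job(): hands the job in, once; it reports no verdict.
Trained networks look in the newest picture that a camera, given by its name, has taken for a name from the list of things; names that differ only in an ending like _2 or _b are one class to them, and where a whole thing is asked for, a point or a joint stands for the part that bears it (a point fixed in the world has none). Each returns a list of dicts, best first, with "conf" (0 to 1); they miss things now and then, are a little off and sometimes report something else, mostly with a low value. They report only what shows in the picture. A call takes as long as a camera call. They do not tell look-alikes from the thing itself.
- models.search_frame(camera, label): "position" ([x, y, z] in mm, in world coordinates, good to about 4 mm: the middle of the surface that is visible of it).
- models.place_of(camera, label): "position" ([x, y, z] in mm, in world coordinates, good to about 4 mm: a listed point, or the origin of a listed thing).
The state is a dict: "t": time; "qpos": joint angles; "qvel": joint speeds; "joint_torque": joint torques, N m; "ee_pos": TCP position; "orientation": TCP orientation; "ft_force": force on the tool from outside, world axes, zero at the start; "moment": the same for the moment, N m; "width": finger opening in mm.
Only numpy, scipy, OpenCV 4.12 (cv2) and the standard library are available. Lean on these libraries where they do the work, as an engineer would, in place of code of your own. Each camera call takes 0.05 s, during which the arm holds its last target.

### The job

Set the rinsed cups to drain: first swing the hinged flap of the drip box on the draining rack fully shut, so its tab drops behind the box's rim, then hang every cup that lies on the rubber mat mouth-down on a peg of its own, pushed fully home so that it rests there by itself. Don't knock over or push away the milk jug, the canister or the tamper.

Things in the scene. Friction and masses are not known exactly. Their poses are not given: they have to be found in the camera images.
- cup1_mid (a point): one of up to five identical white tumblers, square with chamfered corners, 85 mm long, 60 mm across the flats (70 over the corners), 52 mm inside, floor 6 mm thick, 160 g; point: its centre, half-way along its axis; z axis: along the cup, out of the mouth. At the start it lies on a flat on the mat, its centre 34 mm above the counter. Absent in some starts.
- cup2_mid (a point): one of up to five identical white tumblers, square with chamfered corners, 85 mm long, 60 mm across the flats (70 over the corners), 52 mm inside, floor 6 mm thick, 160 g; point: its centre, half-way along its axis; z axis: along the cup, out of the mouth. At the start it lies on a flat on the mat, its centre 34 mm above the counter. Absent in some starts.
- cup3_mid (a point): one of up to five identical white tumblers, square with chamfered corners, 85 mm long, 60 mm across the flats (70 over the corners), 52 mm inside, floor 6 mm thick, 160 g; point: its centre, half-way along its axis; z axis: along the cup, out of the mouth. At the start it lies on a flat on the mat, its centre 34 mm above the counter. Absent in some starts.
- cup4_mid (a point): one of up to five identical white tumblers, square with chamfered corners, 85 mm long, 60 mm across the flats (70 over the corners), 52 mm inside, floor 6 mm thick, 160 g; point: its centre, half-way along its axis; z axis: along the cup, out of the mouth. At the start it lies on a flat on the mat, its centre 34 mm above the counter. Absent in some starts.
- cup5_mid (a point): one of up to five identical white tumblers, square with chamfered corners, 85 mm long, 60 mm across the flats (70 over the corners), 52 mm inside, floor 6 mm thick, 160 g; point: its centre, half-way along its axis; z axis: along the cup, out of the mouth. At the start it lies on a flat on the mat, its centre 34 mm above the counter. Absent in some starts.
- peg1_seat (a point): peg 1 of 5, a round-tipped rod 16 mm thick, 90 mm long, leaning 45 deg up and away from the robot. Point: where the centre of a cup hung home lies, 53.5 mm up from the peg's root and 18 mm below its middle line (the cup's inner wall rests on the peg, its floor on the tip). z: along the peg, root to tip; x: square to it, forward and down; y: along the rail. The tip is at (-18, 0, 36.5) mm in this frame.
- peg2_seat (a point): peg 2 of 5, a round-tipped rod 16 mm thick, 90 mm long, leaning 45 deg up and away from the robot. Point: where the centre of a cup hung home lies, 53.5 mm up from the peg's root and 18 mm below its middle line (the cup's inner wall rests on the peg, its floor on the tip). z: along the peg, root to tip; x: square to it, forward and down; y: along the rail. The tip is at (-18, 0, 36.5) mm in this frame.
- peg3_seat (a point): peg 3 of 5, a round-tipped rod 16 mm thick, 90 mm long, leaning 45 deg up and away from the robot. Point: where the centre of a cup hung home lies, 53.5 mm up from the peg's root and 18 mm below its middle line (the cup's inner wall rests on the peg, its floor on the tip). z: along the peg, root to tip; x: square to it, forward and down; y: along the rail. The tip is at (-18, 0, 36.5) mm in this frame.
- peg4_seat (a point): peg 4 of 5, a round-tipped rod 16 mm thick, 90 mm long, leaning 45 deg up and away from the robot. Point: where the centre of a cup hung home lies, 53.5 mm up from the peg's root and 18 mm below its middle line (the cup's inner wall rests on the peg, its floor on the tip). z: along the peg, root to tip; x: square to it, forward and down; y: along the rail. The tip is at (-18, 0, 36.5) mm in this frame.
- peg5_seat (a point): peg 5 of 5, a round-tipped rod 16 mm thick, 90 mm long, leaning 45 deg up and away from the robot. Point: where the centre of a cup hung home lies, 53.5 mm up from the peg's root and 18 mm below its middle line (the cup's inner wall rests on the peg, its floor on the tip). z: along the peg, root to tip; x: square to it, forward and down; y: along the rail. The tip is at (-18, 0, 36.5) mm in this frame.
- flap (a joint): angle of the drip box's flap about its hinge: 0 shut (tab down behind the rim), growing as it opens, to 2.4 rad at most; starts wide open, past upright. A stiff friction hinge: it stays where it is left, and takes 1 to 2 N at the edge to move; it must be pushed right down.
- flap_hinge (a point): middle of the flap's hinge line, 51 mm above the counter, on the +y edge of the drip box. The flap is a white plate 108 mm along the hinge, 125 mm from hinge to free edge, 5 mm thick. Axes turn with the flap: x along the hinge (level), -y from hinge to free edge, z out of the face that is on top when shut. Shut, the flap lies level from the hinge along the rack's -y.
- flap_edge (a point): middle of the flap's free edge, 125 mm from the hinge line
- mat: fixed dark rubber mat with the cups on it, 332 x 432 mm, 4 mm thick, with a raised edge 6 mm wide and 13 mm high all round; origin at the centre of its underside
- rack: fixed draining rack: grey drip tray 170 x 440 x 22 mm, a wooden rail 420 mm long along its y axis (top 77 mm over the counter) with 5 pegs 90 mm apart (peg 1 at the +y end), and an open drip box, 110 x 130 x 50 mm high, on its -x side, towards the robot; origin on the counter, x axis away from the robot
- jug: bystander: steel milk jug with handle, 84 mm wide, 100 mm high; origin at the centre of its underside, z up
- canister: bystander: white coffee canister, 90 mm wide, 140 mm high; origin at the centre of its underside, z up
- tamper: bystander: steel tamper, 58 mm wide, 92 mm high; origin at the centre of its underside, z up
Not all that is in view belongs to the job. What is shaped like the part that bears cup1_mid but brown or red is not meant. What is shaped like the part that bears cup3_mid but red is not meant.

How it is judged (in metres and radians):
On the way, in this order (a step that is already met when the one before it is completed fails the run):
1. the drip box's flap is shut, its tab behind the rim (value of joint flap below 0.06 rad), for 0.3 s.
2. after that, the first cup hangs on a peg ((((distance between cup1_mid and peg1_seat below 0.02 m and angle between the z axis of cup1_mid and the z axis of peg1_seat, either way round below 0.3 rad and angle between cup1_mid's own z axis and vertical above 2 rad) or (distance between cup1_mid and peg2_seat below 0.02 m and angle between the z axis of cup1_mid and the z axis of peg2_seat, either way round below 0.3 rad and angle between cup1_mid's own z axis and vertical above 2 rad) or (distance between cup1_mid and peg3_seat below 0.02 m and angle between the z axis of cup1_mid and the z axis of peg3_seat, either way round below 0.3 rad and angle between cup1_mid's own z axis and vertical above 2 rad) or (distance between cup1_mid and peg4_seat below 0.02 m and angle between the z axis of cup1_mid and the z axis of peg4_seat, either way round below 0.3 rad and angle between cup1_mid's own z axis and vertical above 2 rad) or (distance between cup1_mid and peg5_seat below 0.02 m and angle between the z axis of cup1_mid and the z axis of peg5_seat, either way round below 0.3 rad and angle between cup1_mid's own z axis and vertical above 2 rad)) or ((distance between cup2_mid and peg1_seat below 0.02 m and angle between the z axis of cup2_mid and the z axis of peg1_seat, either way round below 0.3 rad and angle between cup2_mid's own z axis and vertical above 2 rad) or (distance between cup2_mid and peg2_seat below 0.02 m and angle between the z axis of cup2_mid and the z axis of peg2_seat, either way round below 0.3 rad and angle between cup2_mid's own z axis and vertical above 2 rad) or (distance between cup2_mid and peg3_seat below 0.02 m and angle between the z axis of cup2_mid and the z axis of peg3_seat, either way round below 0.3 rad and angle between cup2_mid's own z axis and vertical above 2 rad) or (distance between cup2_mid and peg4_seat below 0.02 m and angle between the z axis of cup2_mid and the z axis of peg4_seat, either way round below 0.3 rad and angle between cup2_mid's own z axis and vertical above 2 rad) or (distance between cup2_mid and peg5_seat below 0.02 m and angle between the z axis of cup2_mid and the z axis of peg5_seat, either way round below 0.3 rad and angle between cup2_mid's own z axis and vertical above 2 rad)) or ((distance between cup3_mid and peg1_seat below 0.02 m and angle between the z axis of cup3_mid and the z axis of peg1_seat, either way round below 0.3 rad and angle between cup3_mid's own z axis and vertical above 2 rad) or (distance between cup3_mid and peg2_seat below 0.02 m and angle between the z axis of cup3_mid and the z axis of peg2_seat, either way round below 0.3 rad and angle between cup3_mid's own z axis and vertical above 2 rad) or (distance between cup3_mid and peg3_seat below 0.02 m and angle between the z axis of cup3_mid and the z axis of peg3_seat, either way round below 0.3 rad and angle between cup3_mid's own z axis and vertical above 2 rad) or (distance between cup3_mid and peg4_seat below 0.02 m and angle between the z axis of cup3_mid and the z axis of peg4_seat, either way round below 0.3 rad and angle between cup3_mid's own z axis and vertical above 2 rad) or (distance between cup3_mid and peg5_seat below 0.02 m and angle between the z axis of cup3_mid and the z axis of peg5_seat, either way round below 0.3 rad and angle between cup3_mid's own z axis and vertical above 2 rad)) or ((distance between cup4_mid and peg1_seat below 0.02 m and angle between the z axis of cup4_mid and the z axis of peg1_seat, either way round below 0.3 rad and angle between cup4_mid's own z axis and vertical above 2 rad) or (distance between cup4_mid and peg2_seat below 0.02 m and angle between the z axis of cup4_mid and the z axis of peg2_seat, either way round below 0.3 rad and angle between cup4_mid's own z axis and vertical above 2 rad) or (distance between cup4_mid and peg3_seat below 0.02 m and angle between the z axis of cup4_mid and the z axis of peg3_seat, either way round below 0.3 rad and angle between cup4_mid's own z axis and vertical above 2 rad) or (distance between cup4_mid and peg4_seat below 0.02 m and angle between the z axis of cup4_mid and the z axis of peg4_seat, either way round below 0.3 rad and angle between cup4_mid's own z axis and vertical above 2 rad) or (distance between cup4_mid and peg5_seat below 0.02 m and angle between the z axis of cup4_mid and the z axis of peg5_seat, either way round below 0.3 rad and angle between cup4_mid's own z axis and vertical above 2 rad)) or ((distance between cup5_mid and peg1_seat below 0.02 m and angle between the z axis of cup5_mid and the z axis of peg1_seat, either way round below 0.3 rad and angle between cup5_mid's own z axis and vertical above 2 rad) or (distance between cup5_mid and peg2_seat below 0.02 m and angle between the z axis of cup5_mid and the z axis of peg2_seat, either way round below 0.3 rad and angle between cup5_mid's own z axis and vertical above 2 rad) or (distance between cup5_mid and peg3_seat below 0.02 m and angle between the z axis of cup5_mid and the z axis of peg3_seat, either way round below 0.3 rad and angle between cup5_mid's own z axis and vertical above 2 rad) or (distance between cup5_mid and peg4_seat below 0.02 m and angle between the z axis of cup5_mid and the z axis of peg4_seat, either way round below 0.3 rad and angle between cup5_mid's own z axis and vertical above 2 rad) or (distance between cup5_mid and peg5_seat below 0.02 m and angle between the z axis of cup5_mid and the z axis of peg5_seat, either way round below 0.3 rad and angle between cup5_mid's own z axis and vertical above 2 rad)))), for 0.3 s.
At the end, for the whole second after the job is handed in: The flap is within 0.06 rad of shut, and every cup present hangs at rest mouth-down on a peg: its centre within 20 mm of that peg's seat point, its axis within 0.3 rad of the peg's (value of joint flap below 0.06 rad and ((distance between cup1_mid and peg1_seat below 0.02 m and angle between the z axis of cup1_mid and the z axis of peg1_seat, either way round below 0.3 rad and angle between cup1_mid's own z axis and vertical above 2 rad) or (distance between cup1_mid and peg2_seat below 0.02 m and angle between the z axis of cup1_mid and the z axis of peg2_seat, either way round below 0.3 rad and angle between cup1_mid's own z axis and vertical above 2 rad) or (distance between cup1_mid and peg3_seat below 0.02 m and angle between the z axis of cup1_mid and the z axis of peg3_seat, either way round below 0.3 rad and angle between cup1_mid's own z axis and vertical above 2 rad) or (distance between cup1_mid and peg4_seat below 0.02 m and angle between the z axis of cup1_mid and the z axis of peg4_seat, either way round below 0.3 rad and angle between cup1_mid's own z axis and vertical above 2 rad) or (distance between cup1_mid and peg5_seat below 0.02 m and angle between the z axis of cup1_mid and the z axis of peg5_seat, either way round below 0.3 rad and angle between cup1_mid's own z axis and vertical above 2 rad)) and ((distance between cup2_mid and peg1_seat below 0.02 m and angle between the z axis of cup2_mid and the z axis of peg1_seat, either way round below 0.3 rad and angle between cup2_mid's own z axis and vertical above 2 rad) or (distance between cup2_mid and peg2_seat below 0.02 m and angle between the z axis of cup2_mid and the z axis of peg2_seat, either way round below 0.3 rad and angle between cup2_mid's own z axis and vertical above 2 rad) or (distance between cup2_mid and peg3_seat below 0.02 m and angle between the z axis of cup2_mid and the z axis of peg3_seat, either way round below 0.3 rad and angle between cup2_mid's own z axis and vertical above 2 rad) or (distance between cup2_mid and peg4_seat below 0.02 m and angle between the z axis of cup2_mid and the z axis of peg4_seat, either way round below 0.3 rad and angle between cup2_mid's own z axis and vertical above 2 rad) or (distance between cup2_mid and peg5_seat below 0.02 m and angle between the z axis of cup2_mid and the z axis of peg5_seat, either way round below 0.3 rad and angle between cup2_mid's own z axis and vertical above 2 rad)) and ((distance between cup3_mid and peg1_seat below 0.02 m and angle between the z axis of cup3_mid and the z axis of peg1_seat, either way round below 0.3 rad and angle between cup3_mid's own z axis and vertical above 2 rad) or (distance between cup3_mid and peg2_seat below 0.02 m and angle between the z axis of cup3_mid and the z axis of peg2_seat, either way round below 0.3 rad and angle between cup3_mid's own z axis and vertical above 2 rad) or (distance between cup3_mid and peg3_seat below 0.02 m and angle between the z axis of cup3_mid and the z axis of peg3_seat, either way round below 0.3 rad and angle between cup3_mid's own z axis and vertical above 2 rad) or (distance between cup3_mid and peg4_seat below 0.02 m and angle between the z axis of cup3_mid and the z axis of peg4_seat, either way round below 0.3 rad and angle between cup3_mid's own z axis and vertical above 2 rad) or (distance between cup3_mid and peg5_seat below 0.02 m and angle between the z axis of cup3_mid and the z axis of peg5_seat, either way round below 0.3 rad and angle between cup3_mid's own z axis and vertical above 2 rad)) and ((distance between cup4_mid and peg1_seat below 0.02 m and angle between the z axis of cup4_mid and the z axis of peg1_seat, either way round below 0.3 rad and angle between cup4_mid's own z axis and vertical above 2 rad) or (distance between cup4_mid and peg2_seat below 0.02 m and angle between the z axis of cup4_mid and the z axis of peg2_seat, either way round below 0.3 rad and angle between cup4_mid's own z axis and vertical above 2 rad) or (distance between cup4_mid and peg3_seat below 0.02 m and angle between the z axis of cup4_mid and the z axis of peg3_seat, either way round below 0.3 rad and angle between cup4_mid's own z axis and vertical above 2 rad) or (distance between cup4_mid and peg4_seat below 0.02 m and angle between the z axis of cup4_mid and the z axis of peg4_seat, either way round below 0.3 rad and angle between cup4_mid's own z axis and vertical above 2 rad) or (distance between cup4_mid and peg5_seat below 0.02 m and angle between the z axis of cup4_mid and the z axis of peg5_seat, either way round below 0.3 rad and angle between cup4_mid's own z axis and vertical above 2 rad)) and ((distance between cup5_mid and peg1_seat below 0.02 m and angle between the z axis of cup5_mid and the z axis of peg1_seat, either way round below 0.3 rad and angle between cup5_mid's own z axis and vertical above 2 rad) or (distance between cup5_mid and peg2_seat below 0.02 m and angle between the z axis of cup5_mid and the z axis of peg2_seat, either way round below 0.3 rad and angle between cup5_mid's own z axis and vertical above 2 rad) or (distance between cup5_mid and peg3_seat below 0.02 m and angle between the z axis of cup5_mid and the z axis of peg3_seat, either way round below 0.3 rad and angle between cup5_mid's own z axis and vertical above 2 rad) or (distance between cup5_mid and peg4_seat below 0.02 m and angle between the z axis of cup5_mid and the z axis of peg4_seat, either way round below 0.3 rad and angle between cup5_mid's own z axis and vertical above 2 rad) or (distance between cup5_mid and peg5_seat below 0.02 m and angle between the z axis of cup5_mid and the z axis of peg5_seat, either way round below 0.3 rad and angle between cup5_mid's own z axis and vertical above 2 rad)) and linear speed of each of cup1, cup2, cup3, cup4, cup5 below 0.03 m/s); the robot touches nothing.
It fails at once if the jug is knocked over or pushed more than 6 cm away (angle between jug's own z axis and vertical above 0.6 rad or distance of jug from where it was at the start of the episode above 0.06 m).
It fails at once if the canister is knocked over or pushed more than 6 cm away (angle between canister's own z axis and vertical above 0.6 rad or distance of canister from where it was at the start of the episode above 0.06 m).
It fails at once if the tamper is knocked over or pushed more than 6 cm away (angle between tamper's own z axis and vertical above 0.6 rad or distance of tamper from where it was at the start of the episode above 0.06 m).
Of cup1, cup2, cup3, cup4, cup5 only 4 to 5 are there at a start; the rules pass over those that are not, and their reading is None.
At some moment in a run one of cup1, cup2, cup3, cup4, cup5 may be knocked a few centimetres aside while the robot is not near it.
Once in a run the grip may slacken for a moment while it holds something.
It also fails if it takes over 208 s, if anything falls off the work surface, if the arm or the gripper's body presses on something with over 40 N, if the wrist force passes 120 N, or if a joint passes its speed limit or range.

## Working session

There is one attempt and no reset: what is moved stays moved. The work goes in short steps, Python scripts to look and compute and a tool call to move; the robot and the scene stay as the last step left them, time stands still between calls to the robot, and variables do not carry over. Pictures are saved under pics/ and viewed, and the job is handed in when it is done.

Besides the shell and the picture viewer there is one more tool, called as name([rows], argument=value, ...), one row to a line, values as JSON. apply_moves: Moves the arm, as the interface text tells. Its arguments: {"type":"object","properties":{"commands":{"type":"array","items":{"type":"array","items":{"type":"array","items":{"type":"number"}}}},"gripper":{"type":"number"}},"required":["commands"]}

```bash
mkdir -p pics
cat > h.py <<'E'
import numpy as np, cv2
from workcell import readout, viewer, workorder, models
def cam(n):
    d=viewer.get_image(n); im=d["color"][:,:,::-1].copy()
    f=240/np.tan(np.radians(d["vertical_fov"])/2)
    K=np.array([[f,0,d["cx"]],[0,f,d["cy"]],[0,0,1.]])
    return im,K,np.array(d["rvec"],float),np.array(d["tvec"],float)
def proj(P,K,r,t): return cv2.projectPoints(np.float64(P).reshape(-1,1,3),r,t,K,None)[0][:,0]
def ray(uv,z,K,r,t):
    R=cv2.Rodrigues(r)[0]; c=-R.T@t; d=R.T@np.linalg.inv(K)@np.array([uv[0],uv[1],1.])
    return c+d*(z-c[2])/d[2]
def st():
    o=readout.get_obs(); print({k:np.round(v,3) for k,v in o.items() if k in("t","ee_pos","orientation","ft_force","width","qpos")})
E
python3 - <<'E'
from h import *
for n in("scene","top"):
    im,K,r,t=cam(n); cv2.imwrite(f"pics/{n}0.png",im); R=cv2.Rodrigues(r)[0]; print(n,K[0,0],K[:2,2],-R.T@t, R.T[:,2])
    for l in ("cup1_mid","peg1_seat","flap_hinge","flap_edge","rack","mat","jug","canister","tamper"):
        print(l,[(np.round(d["position"]).astype(int).tolist(),round(d["conf"],2),np.round(proj(d["position"],K,r,t)[0]).astype(int).tolist()) for d in models.place_of(n,l)])
st()
E
```

```text
scene 489.12863930065134 [322.16102697 228.821615  ] [1354.30654456 -213.46140409 1025.06500298] [-0.62292932  0.20215226 -0.7557073 ]
cup1_mid [([844, -112, 32], 0.78, [295, 346]), ([590, 155, 33], 0.75, [365, 234]), ([782, 346, 34], 0.64, [465, 272]), ([477, -135, 52], 0.56, [248, 224])]
peg1_seat [([666, -99, 100], 0.44, [278, 265])]
flap_hinge [([478, -135, 53], 0.69, [248, 225])]
flap_edge [([506, -83, 160], 0.78, [266, 199])]
rack [([541, -238, -2], 0.76, [217, 265]), ([342, -476, 1], 0.71, [119, 230])]
mat [([516, 269, -1], 0.57, [392, 214])]
jug [([786, 120, 3], 0.98, [380, 304]), ([624, -177, 98], 0.48, [242, 260]), ([476, -134, 53], 0.4, [249, 224]), ([523, 431, 32], 0.32, [447, 195])]
canister [([404, 565, 5], 0.91, [466, 166]), ([543, -339, 99], 0.21, [169, 250])]
tamper []
top 615.520561389837 [328.0433305  237.51069324] [ 331.04491215   15.6652267  1928.60981905] [ 0.12750768  0.02002193 -0.99163547]
cup1_mid [([842, -114, 32], 0.92, [383, 155]), ([590, 150, 38], 0.9, [297, 232]), ([780, 343, 28], 0.56, [238, 171])]
peg1_seat [([663, -93, 96], 0.67, [377, 207])]
flap_hinge [([481, -133, 54], 0.62, [388, 269])]
flap_edge [([500, -88, 166], 0.55, [376, 259])]
rack [([545, -236, -2], 0.64, [420, 250]), ([477, -132, 58], 0.28, [388, 270])]
mat [([516, 273, 0], 0.82, [258, 256])]
jug [([794, 120, 3], 0.86, [309, 170]), ([586, 152, 39], 0.45, [297, 233])]
canister [([402, 561, 4], 0.6, [165, 290])]
tamper [([342, -472, -2], 0.67, [496, 317]), ([516, 271, 2], 0.19, [259, 256])]
{'t': np.float64(1.0), 'qpos': array([ 1.183,  0.423,  1.63 ,  0.   ,  1.089, -0.019]), 'ee_pos': array([225.268, 582.965, 404.688]), 'orientation': array([ 0.289,  1.551, -0.289]), 'ft_force': array([-0.007, -1.262, -0.327]), 'width': np.float64(88.028)}
```

View pics/scene0.png

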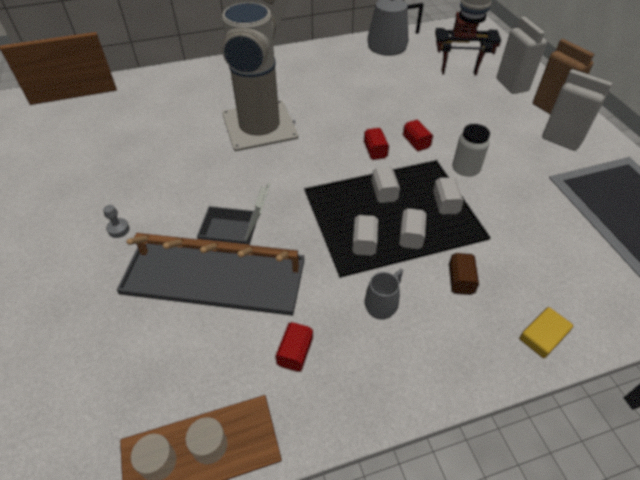

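View pics/top0.png

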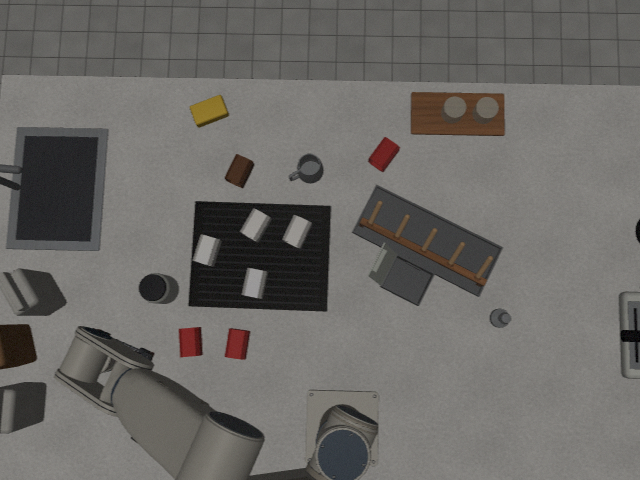

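Run:
```python
from h import *
a=cv2.imread("pics/top0.png"); b=cv2.imread("pics/scene0.png")
cv2.imwrite("pics/c1.png",cv2.resize(a[195:315,185:335],None,fx=5,fy=5,interpolation=cv2.INTER_CUBIC))
cv2.imwrite("pics/c2.png",cv2.resize(b[155:275,300:495],None,fx=4,fy=4,interpolation=cv2.INTER_CUBIC))
cv2.imwrite("pics/c3.png",cv2.resize(a[180:310,345:510],None,fx=4.5,fy=4.5,interpolation=cv2.INTER_CUBIC))
cv2.imwrite("pics/c4.png",cv2.resize(b[170:315,110:310],None,fx=4,fy=4,interpolation=cv2.INTER_CUBIC))
```

```text
(no output)
```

View pics/c1.png

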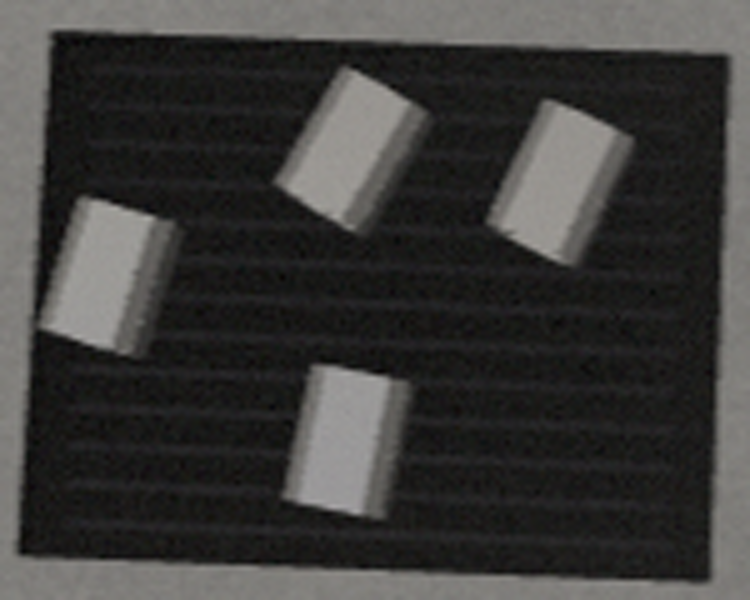

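View pics/c2.png

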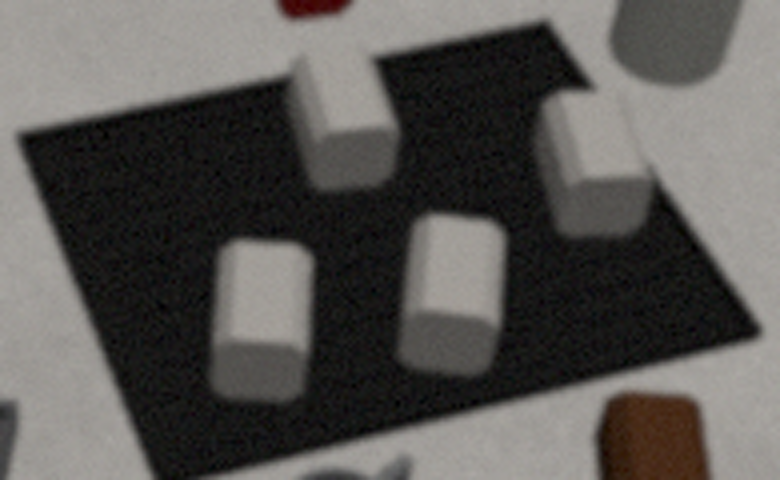

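View pics/c3.png

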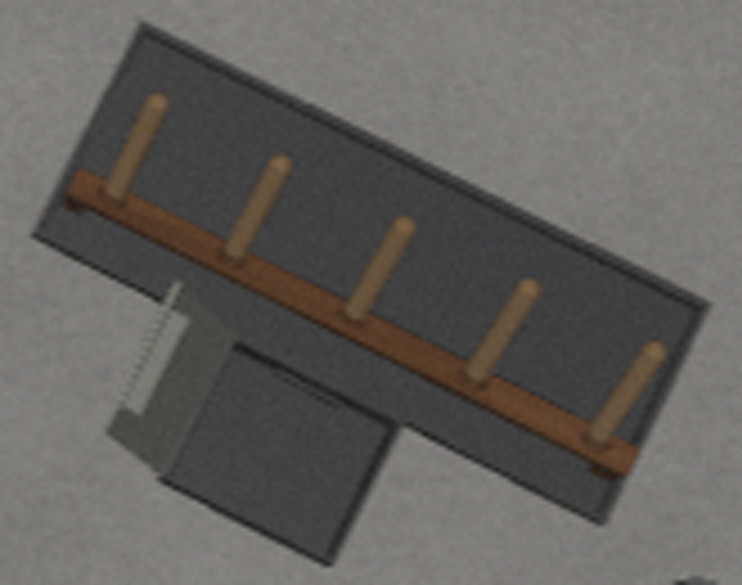

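View pics/c4.png

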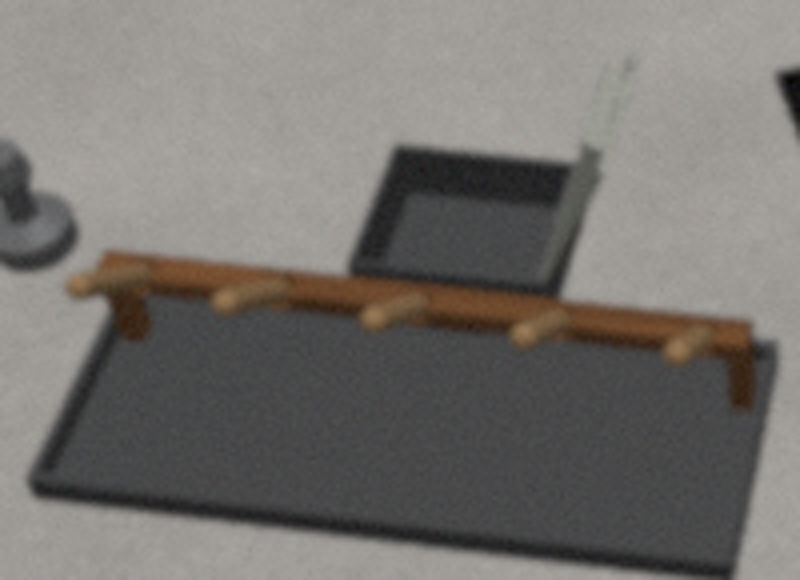

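```bash
cat > fit.py <<'E'
from h import *
from scipy.optimize import least_squares
a,K1,r1,t1=cam("scene"); b,K2,r2,t2=cam("top")
off=lambda L,s,o: np.array(L,float)/s+np.array(o)
# crop upscale by cv2.resize: pixel centre convention negligible
tt=off([(156,104),(280,164),(402,227),(527,289),(653,352)],4.5,(345,180))
ts=off([(680,346),(527,330),(376,313),(226,297),(80,284)],4,(110,170))
ct=off([(140,22),(708,303),(603,523),(33,235)],4.5,(345,180)) #z22: (+85,+220),(+85,-220),(-85,-220),(-85,220)
cs=off([(735,565),(33,482)],4,(110,170)) # (+85,220),(+85,-220) tray far corners top
def W(p,P): 
    c,s=np.cos(p[2]),np.sin(p[2]); P=np.atleast_2d(np.float64(P))
    return np.c_[p[0]+c*P[:,0]-s*P[:,1],p[1]+s*P[:,0]+c*P[:,1],P[:,2]]
cor=[(85,220,22),(85,-220,22),(-85,-220,22),(-85,220,22)]
def res(p,full=False):
    tips=W(p,[(p[3],y+p[5],p[4]) for y in(180,90,0,-90,-180)])
    C=W(p,cor); 
    e=np.r_[(proj(tips,K2,r2,t2)-tt).ravel(),(proj(tips,K1,r1,t1)-ts).ravel(),.6*(proj(C,K2,r2,t2)-ct).ravel(),.6*(proj(C[:2],K1,r1,t1)-cs).ravel()]
    return e
s=least_squares(res,[543,-237,-.47,30,130,0])
print(np.round(s.x,3)); print(np.round(s.fun.reshape(-1,2),1).tolist())
p=s.x
print("tips sphere centres",np.round(W(p,[(p[3],y+p[5],p[4]) for y in(180,90,0,-90,-180)]),1))
c_,s_=np.cos(p[2]),np.sin(p[2])
h=np.array([479.5,-134])-p[:2]; print("hinge in rack",h@[c_,s_],h@[-s_,c_])
E
python3 fit.py
```

```text
[ 5.77782e+02 -2.51379e+02 -4.47000e-01  1.41540e+01  1.32258e+02
 -2.50000e-02]
[[-1.0, -0.1], [-1.2, 0.1], [-0.8, -0.2], [-0.8, -0.2], [-0.9, -0.3], [-1.0, 0.1], [-0.9, 0.0], [-0.8, 0.2], [-0.5, 0.2], [-0.6, -0.5], [-0.7, -0.5], [-0.1, -0.3], [-0.2, -0.2], [-1.0, -0.3], [-0.4, -0.5], [-1.4, -0.5]]
tips sphere centres [[ 668.4  -95.2  132.3]
 [ 629.5 -176.4  132.3]
 [ 590.5 -257.5  132.3]
 [ 551.6 -338.7  132.3]
 [ 512.7 -419.8  132.3]]
hinge in rack -139.3782333276899 63.330464367365224
```

Run:
```python
from h import *
o=readout.get_obs(); R=cv2.Rodrigues(np.array(o["orientation"]))[0]; print(R.round(3), np.degrees(np.arctan2(R[1,1],R[0,1])))
```

```text
[[-0.     0.36   0.933]
 [-0.     0.933 -0.36 ]
 [-1.    -0.    -0.   ]] 68.8694391300273
```

apply_moves([
  [[0.02,-0.05,0,-0.01],[0.045,-0.1,0,-0.02],[0.07,-0.15,0,-0.04],[0.09,-0.2,0,-0.06],[0.115,-0.25,0,-0.078],[0.14,-0.3,0,-0.078],[0.16,-0.35,0,-0.078],[0.185,-0.4,0,-0.078]],
], gripper=0)

```text
t: 2.1
ee_pos: [410.6, 181.3, 405.0]
orientation: [0.351, 1.542, -0.35]
ft_force: [0.9, 0.6, 0.5]
width: 11.3
```

apply_moves([
  [[0.025,-0.05,0,0],[0.05,-0.1,0,0],[0.075,-0.15,0,0],[0.095,-0.2,0,0],[0.108,-0.236,0,0],[0.108,-0.236,-0.05,0],[0.108,-0.236,-0.113,0],[0.108,-0.236,-0.113,0]],
])

```text
t: 3.1
ee_pos: [516.4, -53.0, 288.0]
orientation: [0.35, 1.552, -0.352]
ft_force: [-0.2, -0.9, 0.6]
width: 0.4
```

apply_moves([
  [[-0.01,-0.02,0,0],[-0.02,-0.04,0,0],[-0.029,-0.06,0,0],[-0.037,-0.078,0,0],[-0.045,-0.094,0,0],[-0.053,-0.11,0,0],[-0.059,-0.124,0,0],[-0.059,-0.124,0,0]],
])

```text
t: 4.1
ee_pos: [458.9, -178.0, 291.8]
orientation: [0.351, 1.542, -0.352]
ft_force: [0.3, 0.2, -0.4]
width: 0.4
```

Run:
```python
from h import *
a,*_=cam("scene"); cv2.imwrite("pics/s1.png",cv2.resize(a[90:310,110:400],None,fx=2.7,fy=2.7))
```

```text
(no output)
```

View pics/s1.png

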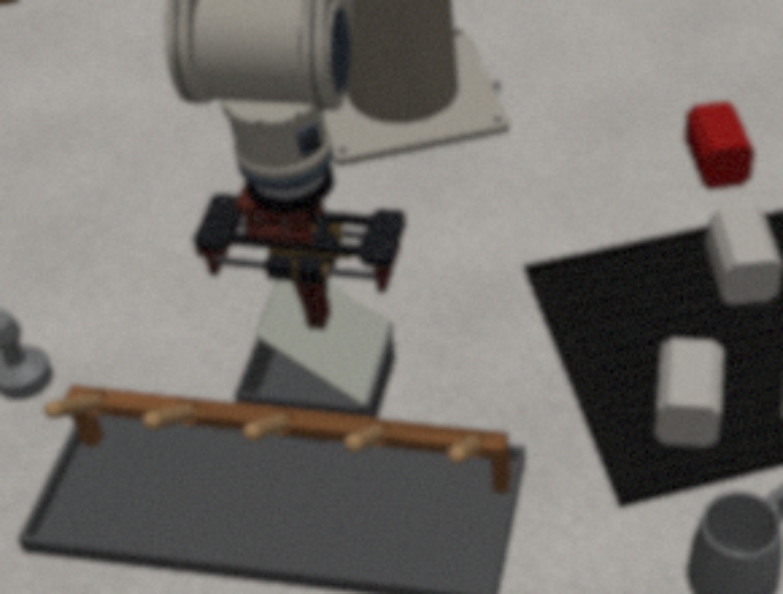

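apply_moves([
  [[-0.005,-0.01,-0.01,0],[-0.01,-0.02,-0.02,0],[-0.013,-0.026,-0.034,0],[-0.015,-0.031,-0.046,0],[-0.016,-0.033,-0.053,0],[-0.016,-0.033,-0.057,0],[-0.016,-0.033,-0.06,0],[-0.016,-0.033,-0.06,0]],
])

```text
t: 5.15
ee_pos: [443.2, -210.1, 236.9]
orientation: [0.35, 1.542, -0.35]
ft_force: [-20.6, 8.7, 81.1]
width: 0.2
```

apply_moves([
  [[0,0,0.005,0],[0,0,0.005,0],[0,0,0.01,0]],
])

```text
t: 5.52
ee_pos: [443.4, -210.1, 241.6]
orientation: [0.35, 1.542, -0.35]
ft_force: [-1.3, 0.2, -0.1]
width: 0.3
```

apply_moves([
  [[0,0.0,0.04,0],[0,0,0.09,0],[0,0.05,0.13,0],[0.03,0.1,0.15,0],[0.05,0.15,0.15,0],[0.06,0.2,0.15,0]],
], gripper=0.0878)

```text
t: 6.28
ee_pos: [504.1, -8.3, 391.8]
orientation: [0.35, 1.541, -0.35]
ft_force: [-0.3, -1.0, 0.5]
width: 57.0
```

Run:
```python
from h import *
a,*A=cam("scene"); cv2.imwrite("pics/s2.png",cv2.resize(a[150:310,110:310],None,fx=4,fy=3.7))
b,*B=cam("top"); cv2.imwrite("pics/t2.png",b)
for n,c in(("scene",A),("top",B)):
  for l in("flap_edge","cup1_mid"): print(n,l,[(np.round(d["position"]).tolist(),round(d["conf"],2)) for d in models.place_of(n,l)])
```

```text
scene flap_edge [([426.0, -244.0, 48.0], 0.81)]
scene cup1_mid [([587.0, 153.0, 32.0], 0.87), ([844.0, -112.0, 31.0], 0.84), ([783.0, 343.0, 33.0], 0.71)]
top flap_edge [([422.0, -245.0, 54.0], 0.75)]
top cup1_mid [([843.0, -112.0, 31.0], 0.91), ([782.0, 346.0, 26.0], 0.85), ([586.0, 150.0, 38.0], 0.57)]
```

View pics/s2.png

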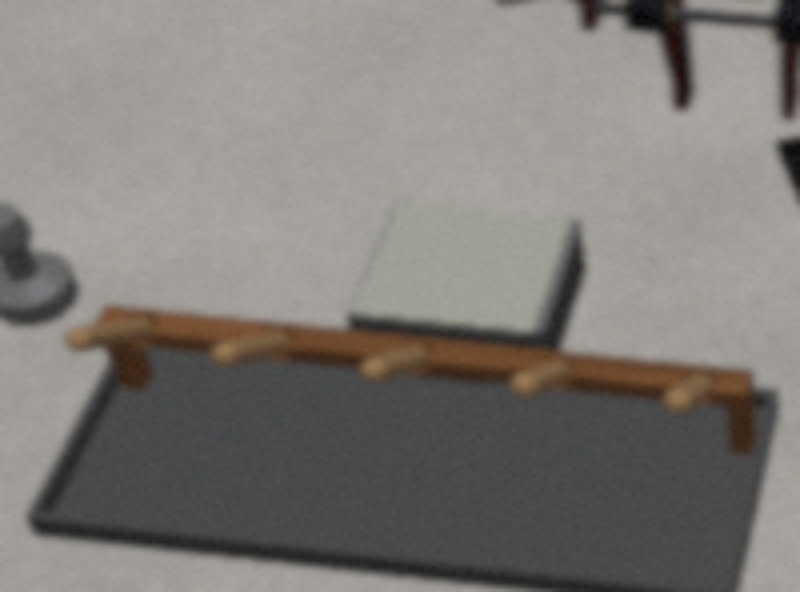

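View pics/t2.png

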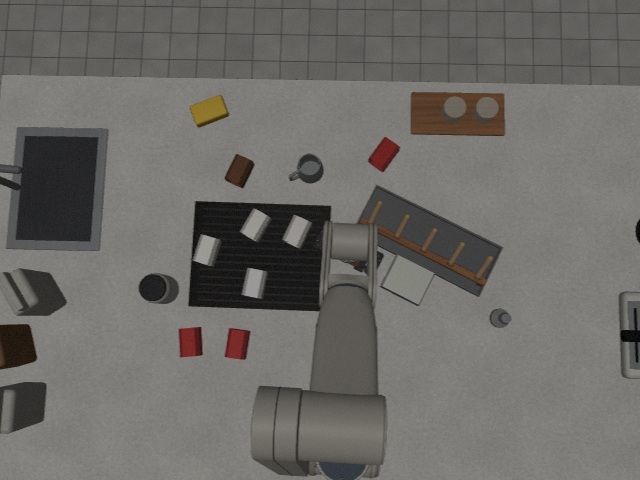

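```bash
cat > cups.py <<'E'
from h import *
from scipy.optimize import minimize
S=4
oct_=[(30,19.5),(19.5,30),(-19.5,30),(-30,19.5),(-30,-19.5),(-19.5,-30),(19.5,-30),(30,-19.5)]
def pts(x,y,a,z=34,tilt=0):
    # cup frame: floor toward +dir a ; returns world pts
    P=np.array([(s,l,h+0) for s in(-42.5,42.5) for l,h in oct_],float)
    ct,stt=np.cos(tilt),np.sin(tilt)
    X=P[:,0]*ct-P[:,2]*stt; Z=P[:,0]*stt+P[:,2]*ct
    c,s=np.cos(a),np.sin(a)
    return np.c_[x+c*X-s*P[:,1],y+s*X+c*P[:,1],z+Z]
def setup(n,mat=(515,269)):
    im,K,r,t=cam(n)
    g=cv2.GaussianBlur(cv2.resize(cv2.cvtColor(im,cv2.COLOR_BGR2GRAY),None,fx=S,fy=S,interpolation=cv2.INTER_CUBIC),(0,0),1.5)
    return im,g,(K,r,t)
def fit(views,x0,thr=62):
    dat=[]
    for im,g,c in views:
        uv=proj([x0[0],x0[1],34],*c)[0]; R=26
        x1,y1=int(uv[0]-R)*S,int(uv[1]-R)*S
        dat.append(((g[y1:y1+2*R*S,x1:x1+2*R*S]>thr),x1,y1,c))
    def cost(p,full=False):
        e=0;o=[]
        for m,x1,y1,c in dat:
            hull=cv2.convexHull(np.float32((proj(pts(*p),*c)+.5)*S-.5-[x1,y1]))
            M=np.zeros(m.shape,np.uint8); cv2.fillConvexPoly(M,np.int32(np.round(hull*16)),255,cv2.LINE_AA,4)
            roi=cv2.dilate(M,np.ones((17,17)))>0
            f=np.sum(np.abs(M/255.-m)[roi])/np.sum(M>0); e+=f; o.append(f)
        return o if full else e
    best=None
    for a in (0,-.25,-.5,-.75,.25):
        q=minimize(cost,[x0[0],x0[1],a],method="Nelder-Mead",options=dict(initial_simplex=[[x0[0],x0[1],a],[x0[0]+8,x0[1],a],[x0[0],x0[1]+8,a],[x0[0],x0[1],a+.15]],xatol=.05,fatol=1e-5))
        if best is None or q.fun<best.fun: best=q
    return best.x,cost(best.x,True)
def blobs(view):
    im,g,c=view
    # seed: from top view threshold inside mat
    m=np.zeros(im.shape[:2],np.uint8)
    cs=proj([(515+sx*155,270+sy*205,6) for sx,sy in((1,1),(1,-1),(-1,-1),(-1,1))],*c)
    cv2.fillConvexPoly(m,np.int32(cs),1)
    b=((cv2.cvtColor(im,cv2.COLOR_BGR2GRAY)>90)&(m>0)).astype(np.uint8)
    n,_,s,ce=cv2.connectedComponentsWithStats(b)
    return [ce[i] for i in range(1,n) if s[i,4]>150]
if __name__=="__main__":
    T=setup("top"); Sc=setup("scene")
    for uv in blobs(T):
        x0=ray(uv,50,*T[2])
        for nm,v in(("both",[T,Sc]),("top",[T]),("scene",[Sc])):
            x,e=fit(v,x0); print(np.round(uv),nm,np.round(x,3),np.round(e,3))
E
python3 cups.py
```

```text
[254. 224.] both [ 6.09499e+02  2.83520e+02 -4.73000e-01] [0.084 0.048]
[254. 224.] top [ 6.09875e+02  2.83022e+02 -5.00000e-01] [0.08]
[254. 224.] scene [ 6.07908e+02  2.84327e+02 -4.74000e-01] [0.04]
[296. 231.] both [ 5.91620e+02  1.53008e+02 -3.86000e-01] [0.057 0.059]
[296. 231.] top [ 5.92145e+02  1.52631e+02 -4.01000e-01] [0.051]
[296. 231.] scene [ 5.90271e+02  1.53690e+02 -3.83000e-01] [0.049]
[205. 250.] both [ 5.26705e+02  4.30881e+02 -2.62000e-01] [0.127 0.145]
[205. 250.] top [ 5.26812e+02  4.30046e+02 -2.40000e-01] [0.121]
[205. 250.] scene [ 5.25709e+02  4.32862e+02 -3.02000e-01] [0.128]
[254. 283.] both [ 4.28500e+02  2.80112e+02 -1.80000e-01] [0.062 0.126]
[254. 283.] top [ 4.28479e+02  2.78450e+02 -1.63000e-01] [0.058]
[254. 283.] scene [ 4.27828e+02  2.80646e+02 -1.93000e-01] [0.121]
```

apply_moves([
  [[0.02,0.055,0,0.03],[0.04,0.11,0,0.061],[0.06,0.16,-0.01,0.061],[0.063,0.171,-0.06,0.061],[0.063,0.171,-0.11,0.061],[0.063,0.171,-0.16,0.061],[0.063,0.171,-0.19,0.061],[0.063,0.171,-0.197,0.061]],
], gripper=0.0878)

```text
t: 7.68
ee_pos: [565.7, 159.6, 192.6]
orientation: [0.303, 1.553, -0.306]
ft_force: [-0.3, -0.8, 0.2]
width: 87.6
```

apply_moves([
  [[0,0,0,0],[0,0,0,0],[0,0,0,0],[0,0,0,0],[0,0,0,0],[0,0,0,0]],
], gripper=0.04)

```text
t: 8.43
ee_pos: [566.8, 161.1, 196.0]
orientation: [0.303, 1.548, -0.302]
ft_force: [-0.4, -1.5, 6.4]
width: 60.0
```

apply_moves([
  [[0,0,0.03,0],[0,0,0.08,0],[0,0,0.13,0],[0,-0.03,0.17,0],[-0.005,-0.08,0.17,-0.02],[-0.01,-0.13,0.17,-0.04],[-0.01,-0.18,0.17,-0.061],[-0.01,-0.23,0.17,-0.061]],
])

```text
t: 9.43
ee_pos: [555.8, -70.4, 365.0]
orientation: [0.35, 1.542, -0.35]
ft_force: [0.3, 0.8, -1.1]
width: 59.7
```

apply_moves([
  [[-0.003,-0.05,0,0],[-0.006,-0.1,0,0],[-0.01,-0.14,0,0],[-0.011,-0.166,0,0],[-0.011,-0.166,0,0],[-0.011,-0.166,0,0]],
])

```text
t: 10.18
ee_pos: [545.1, -234.4, 364.6]
orientation: [0.351, 1.543, -0.35]
ft_force: [-0.3, -0.5, -2.0]
width: 59.8
```

Run:
```python
from h import *
st()
a,*A=cam("scene"); cv2.imwrite("pics/s3.png",cv2.resize(a[130:310,110:330],None,fx=3.5,fy=3.3))
```

```text
{'t': np.float64(10.175), 'qpos': array([-0.426,  0.426,  1.732,  0.   ,  0.985, -1.55 ]), 'ee_pos': array([ 545.052, -234.363,  364.578]), 'orientation': array([ 0.351,  1.543, -0.35 ]), 'ft_force': array([-0.327, -0.457, -2.031]), 'width': np.float64(59.826)}
```

View pics/s3.png

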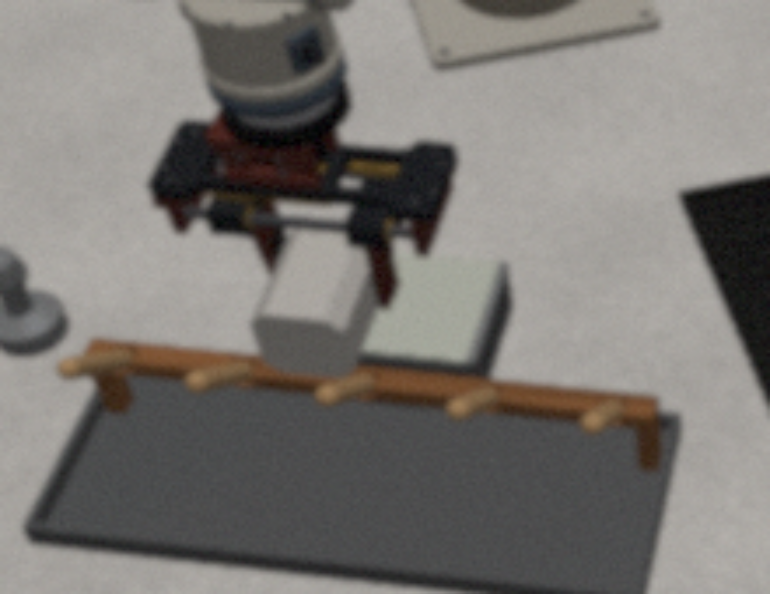

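apply_moves([
  [[0,0,-0.015,0],[0,0,-0.027,0],[0,0,-0.033,0],[0,0,-0.038,0],[0,0,-0.042,0],[0,0,-0.045,0]],
])

```text
t: 10.98
ee_pos: [545.2, -235.0, 320.7]
orientation: [0.35, 1.542, -0.351]
ft_force: [-6.9, 2.1, 12.5]
width: 59.8
```

apply_moves([
  [[0,0,-0.004,0],[0,0,-0.007,0],[0,0,-0.01,0],[0,0,-0.013,0],[0,0,-0.013,0]],
])

```text
t: 11.6
ee_pos: [545.0, -235.2, 307.4]
orientation: [0.35, 1.543, -0.351]
ft_force: [-6.9, 0.2, 8.8]
width: 59.8
```

Run:
```python
from h import *
a,*A=cam("scene"); cv2.imwrite("pics/s4.png",cv2.resize(a[130:310,110:330],None,fx=3.5,fy=3.3))
```

```text
(no output)
```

View pics/s4.png

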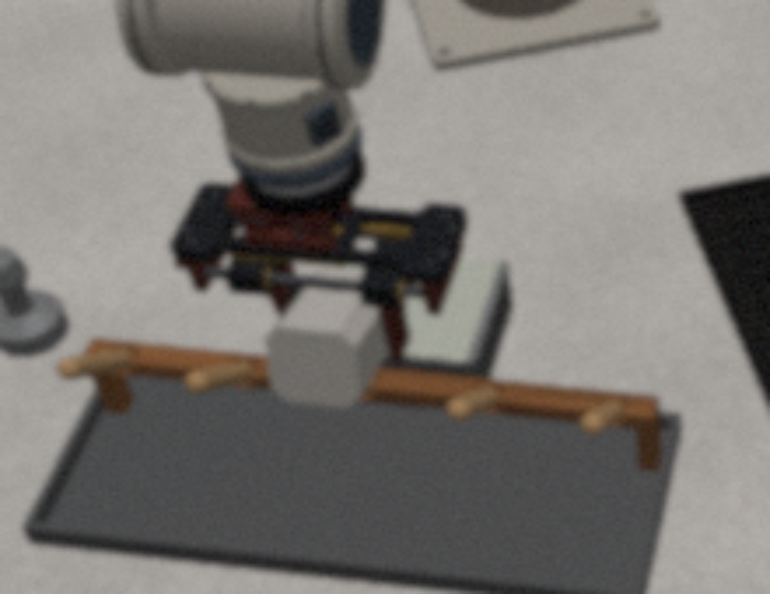

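apply_moves([
  [[0,0,0.025,0],[0,0,0.05,0],[0.017,-0.008,0.05,0],[0.035,-0.017,0.05,0],[0.051,-0.0245,0.04,0],[0.051,-0.0245,0.01,0],[0.051,-0.0245,-0.004,0],[0.051,-0.0245,-0.004,0]],
])

```text
t: 12.65
ee_pos: [598.2, -260.4, 304.9]
orientation: [0.349, 1.537, -0.351]
ft_force: [-1.9, 0.7, 17.2]
width: 60.0
```

Run:
```python
from h import *
a,*A=cam("scene"); cv2.imwrite("pics/s5.png",cv2.resize(a[130:310,110:330],None,fx=3.5,fy=3.3))
a,*A=cam("top"); cv2.imwrite("pics/t5.png",cv2.resize(a[180:310,345:510],None,fx=4.5,fy=4.5))
```

```text
(no output)
```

View pics/s5.png

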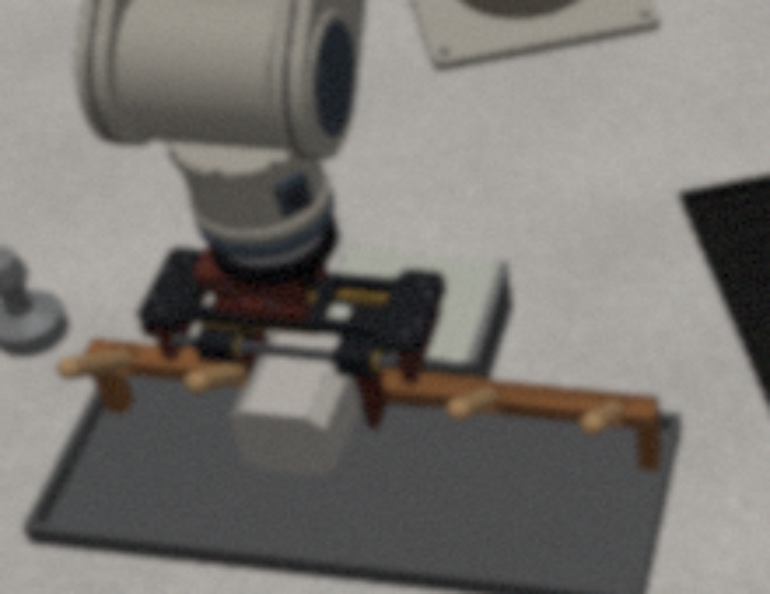

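View pics/t5.png

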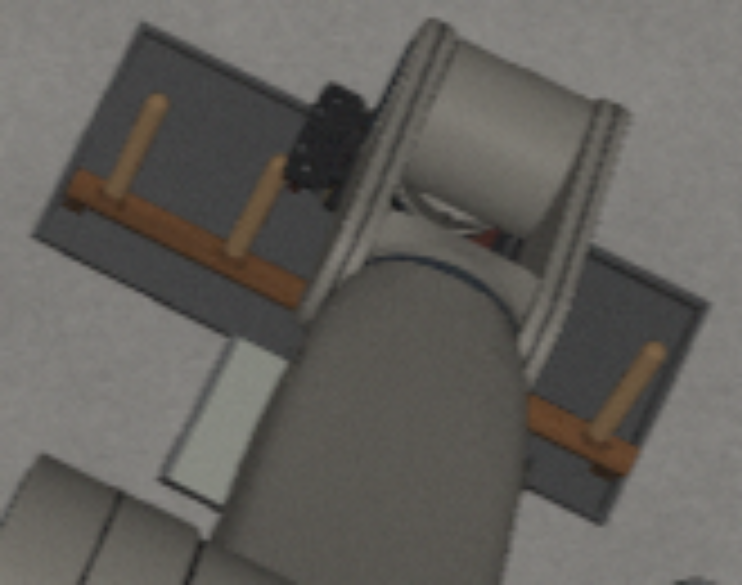

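apply_moves([
  [[0,0,0.025,0],[0,0,0.055,0],[0,0,0.055,0]],
])

```text
t: 13.12
ee_pos: [597.1, -259.9, 359.0]
orientation: [0.35, 1.539, -0.351]
ft_force: [0.2, 1.3, -0.9]
width: 59.8
```

```bash
cat > tilt.py <<'E'
from cups import *
def tiltfit(yaw=-.447,w0=(27.,.3)):
    im,K,r,t=cam("scene"); o=readout.get_obs(); e=np.array(o["ee_pos"]); pad=e-[0,0,163]
    g=cv2.resize(im,None,fx=S,fy=S,interpolation=cv2.INTER_CUBIC).astype(int)
    sat=g.max(2)-g.min(2); gr=g.mean(2)
    return im,(K,r,t),pad
def draw(im,c,pad,p,al,yaw=-.447,name="pics/x.png",off=1):
    d=np.array([np.cos(yaw)*np.cos(al),np.sin(yaw)*np.cos(al),np.sin(al)])
    up=np.array([-np.cos(yaw)*np.sin(al),-np.sin(yaw)*np.sin(al),np.cos(al)])
    C=pad+p*d+off*up
    q=proj(pts(C[0],C[1],yaw,C[2],al),*c)
    lo=np.int32(q.mean(0))-[70,60]; f=5
    cr=cv2.resize(im[lo[1]:lo[1]+115,lo[0]:lo[0]+150],None,fx=f,fy=f,interpolation=cv2.INTER_CUBIC)
    for k in(0,8):
        cv2.polylines(cr,[np.int32((q[k:k+8]-lo+.5)*f)],True,(0,255,0) if k else (0,0,255),1)
    cv2.imwrite(name,cr); return C
E
python3 - <<'E'
from tilt import *
st()
im,c,pad=tiltfit()
draw(im,c,pad,27,np.radians(20),name="pics/x1.png")
E
```

```text
{'t': np.float64(13.125), 'qpos': array([-0.429,  0.511,  1.603,  0.   ,  1.024, -1.553]), 'ee_pos': array([ 597.103, -259.858,  358.972]), 'orientation': array([ 0.35 ,  1.539, -0.351]), 'ft_force': array([ 0.218,  1.281, -0.941]), 'width': np.float64(59.792)}
```

View pics/x1.png

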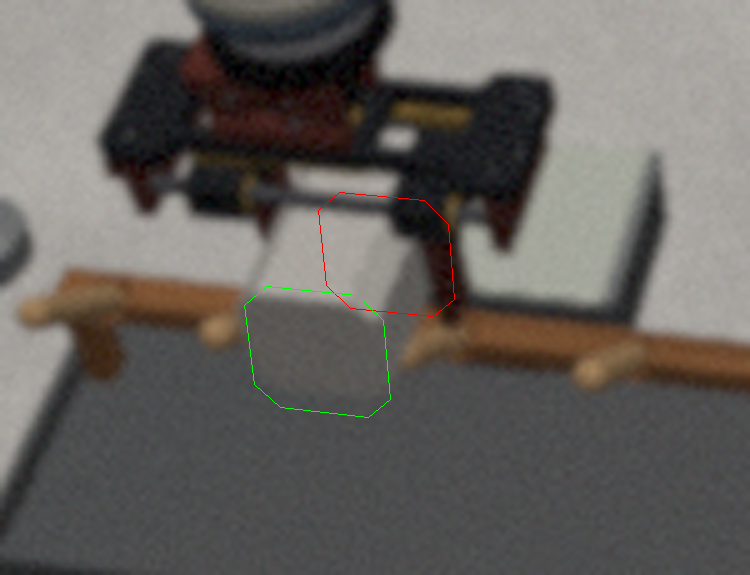

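apply_moves([
  [[-0.018,0.008,0,0],[-0.036,0.017,0,0],[-0.053,0.0255,0,0],[-0.053,0.0255,-0.02,0],[-0.053,0.0255,-0.035,0],[-0.053,0.0255,-0.045,0],[-0.053,0.0255,-0.053,0],[-0.053,0.0255,-0.053,0]],
])

```text
t: 14.18
ee_pos: [543.2, -234.0, 303.9]
orientation: [0.351, 1.543, -0.35]
ft_force: [-0.0, -0.8, -1.2]
width: 59.8
```

apply_moves([
  [[0,0,0.03,0],[0,0,0.055,0],[0.017,-0.008,0.06,0],[0.035,-0.017,0.06,0],[0.053,-0.0255,0.06,0],[0.073,-0.035,0.06,0],[0.08,-0.038,0.06,0],[0.08,-0.038,0.06,0]],
])

```text
t: 15.18
ee_pos: [623.2, -272.0, 364.7]
orientation: [0.35, 1.542, -0.35]
ft_force: [-0.4, 0.2, -1.5]
width: 59.9
```

Run:
```python
from tilt import *
st()
im,c,pad=tiltfit()
print(draw(im,c,pad,27,np.radians(34),name="pics/x2.png"))
```

```text
{'t': np.float64(15.175), 'qpos': array([-0.429,  0.546,  1.527, -0.   ,  1.069, -1.553]), 'ee_pos': array([ 623.246, -271.983,  364.696]), 'orientation': array([ 0.35 ,  1.542, -0.35 ]), 'ft_force': array([-0.356,  0.192, -1.518]), 'width': np.float64(59.858)}
[ 642.55722029 -281.25006165  217.51673133]
```

View pics/x2.png

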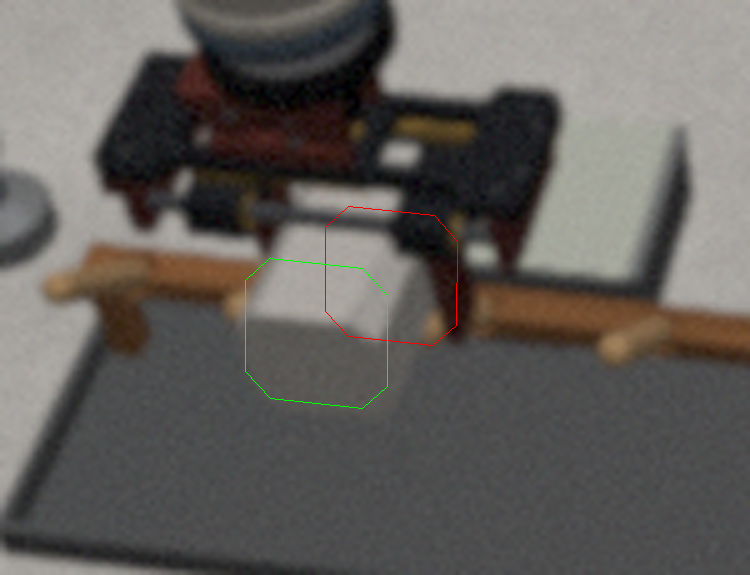

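Run:
```python
from tilt import *
im,c,pad=tiltfit()
draw(im,c,pad,27,np.radians(8),name="pics/a.png");draw(im,c,pad,32,np.radians(5),name="pics/b.png")
cv2.imwrite("pics/x3.png",np.hstack([cv2.resize(cv2.imread(f"pics/{k}.png"),(400,307)) for k in "ab"]))
```

```text
(no output)
```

View pics/x3.png

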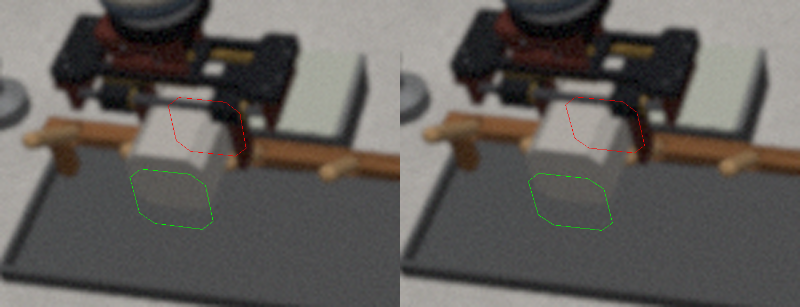

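```bash
cat >> tilt.py <<'E'
def sweep(specs,name,yaw=-.447,off=1):
    im,c,pad=tiltfit(); out=[]
    lo=np.int32(proj(pad,*c)[0])-[40,40]; f=4.5
    for p,deg in specs:
        al=np.radians(deg)
        d=np.array([np.cos(yaw)*np.cos(al),np.sin(yaw)*np.cos(al),np.sin(al)]); up=np.array([-np.cos(yaw)*np.sin(al),-np.sin(yaw)*np.sin(al),np.cos(al)])
        C=pad+p*d+off*up; q=proj(pts(C[0],C[1],yaw,C[2],al),*c)
        cr=cv2.resize(im[lo[1]:lo[1]+85,lo[0]:lo[0]+85],None,fx=f,fy=f,interpolation=cv2.INTER_CUBIC)
        cv2.polylines(cr,[np.int32((q[8:]-lo+.5)*f)],True,(0,255,0),1); cv2.polylines(cr,[np.int32((q[:8]-lo+.5)*f)],True,(0,0,255),1)
        cv2.putText(cr,f"{p} {deg}",(5,20),0,.6,(255,255,0),1); out.append(cr)
    cv2.imwrite(name,np.hstack(out))
E
python3 - <<'E'
from tilt import *
sweep([(27,15),(27,22)],"pics/x4.png")
E
```

```text
(no output)
```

View pics/x4.png

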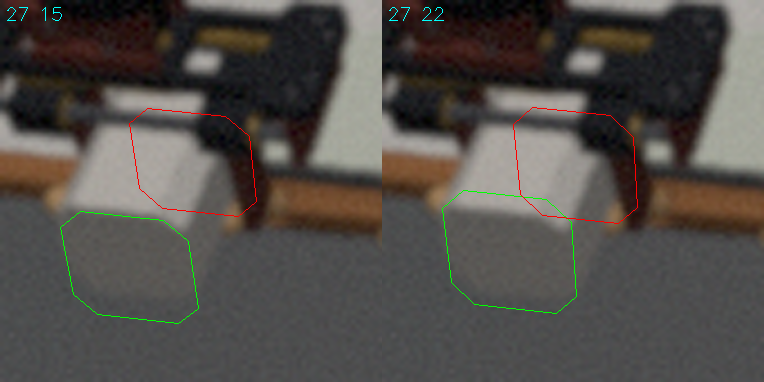

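apply_moves([
  [[-0.025,0.012,0,0],[-0.05,0.024,0,0],[-0.08,0.038,0,0],[-0.08,0.038,-0.015,0],[-0.08,0.038,-0.027,0],[-0.08,0.038,-0.035,0],[-0.08,0.038,-0.04,0],[-0.08,0.038,-0.04,0]],
])

```text
t: 16.32
ee_pos: [543.5, -234.1, 324.0]
orientation: [0.351, 1.543, -0.35]
ft_force: [-0.8, 0.3, -1.4]
width: 60.0
```

Run:
```python
from tilt import *
sweep([(27,22),(27,30)],"pics/x5.png")
```

```text
(no output)
```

View pics/x5.png

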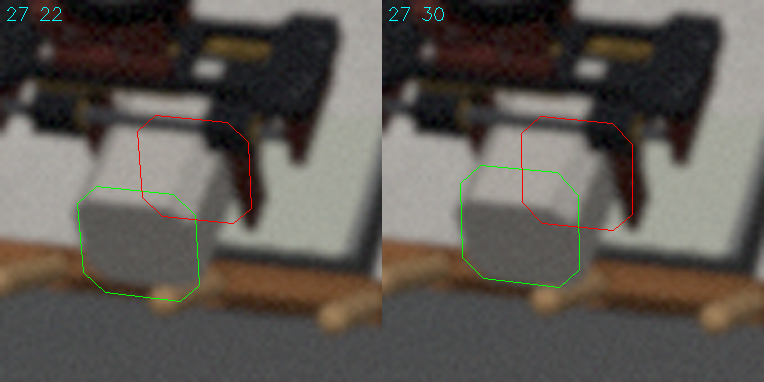

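Run:
```python
from tilt import *
sweep([(20,5)],"pics/a.png",off=15);sweep([(25,0)],"pics/b.png",off=20)
cv2.imwrite("pics/x6.png",np.hstack([cv2.imread("pics/a.png"),cv2.imread("pics/b.png")]))
```

```text
(no output)
```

View pics/x6.png

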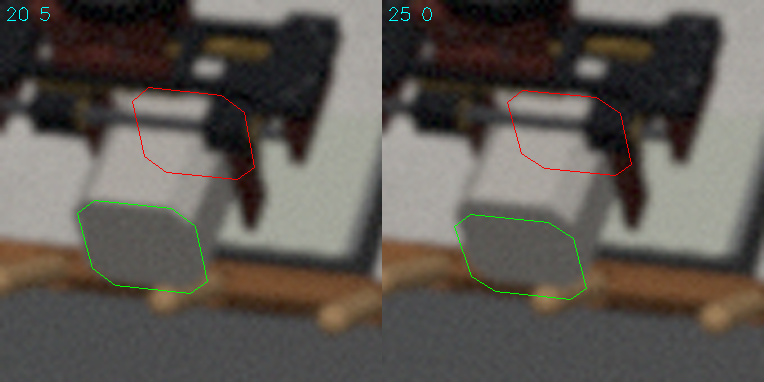

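apply_moves([
  [[0,0.0,0.045,0],[0,0.05,0.05,0],[0.003,0.1,0.05,0],[0.006,0.15,0.05,0],[0.01,0.2,0.05,0],[0.013,0.25,0.05,0],[0.016,0.3,0.05,0],[0.02,0.35,0.04,0]],
])

```text
t: 17.48
ee_pos: [563.6, 117.7, 365.9]
orientation: [0.351, 1.54, -0.349]
ft_force: [0.7, -0.1, -1.2]
width: 60.0
```

apply_moves([
  [[0,0.03,0,0],[0,0.04,-0.05,0],[0,0.04,-0.1,0],[0,0.04,-0.14,0],[0,0.04,-0.16,0],[0,0.04,-0.17,0],[0,0.04,-0.171,0],[0,0.04,-0.171,0]],
])

```text
t: 18.48
ee_pos: [563.9, 156.1, 194.9]
orientation: [0.351, 1.54, -0.35]
ft_force: [-0.5, -0.2, -1.2]
width: 59.8
```

apply_moves([
  [[0,0,0,0],[0,0,0,0],[0,0,0,0],[0,0,0.05,0],[0,0,0.1,0],[0,-0.05,0.15,0],[0,-0.1,0.15,0],[0,-0.16,0.15,0]],
], gripper=0.0878)

```text
t: 19.48
ee_pos: [563.4, -5.2, 345.2]
orientation: [0.35, 1.54, -0.349]
ft_force: [1.4, 0.3, -0.7]
width: 87.5
```

```bash
python3 cups.py | grep both
python3 - <<'E'
from h import *
st()
a,*A=cam("scene"); cv2.imwrite("pics/s6.png",cv2.resize(a[150:310,210:500],None,fx=2.7,fy=2.7))
E
```

```text
[254. 224.] both [ 6.09383e+02  2.83361e+02 -4.77000e-01] [0.087 0.048]
[298. 233.] both [ 5.84922e+02  1.45570e+02 -4.28000e-01] [0.064 0.062]
[205. 250.] both [ 5.26671e+02  4.30767e+02 -2.63000e-01] [0.128 0.145]
[254. 283.] both [ 4.28518e+02  2.80099e+02 -1.79000e-01] [0.064 0.126]
{'t': np.float64(19.575), 'qpos': array([-3.600e-02,  4.120e-01,  1.813e+00, -1.000e-03,  9.160e-01,
       -1.154e+00]), 'ee_pos': array([563.056,  -8.374, 344.257]), 'orientation': array([ 0.353,  1.541, -0.355]), 'ft_force': array([-0.779, -0.418,  0.118]), 'width': np.float64(87.567)}
```

View pics/s6.png

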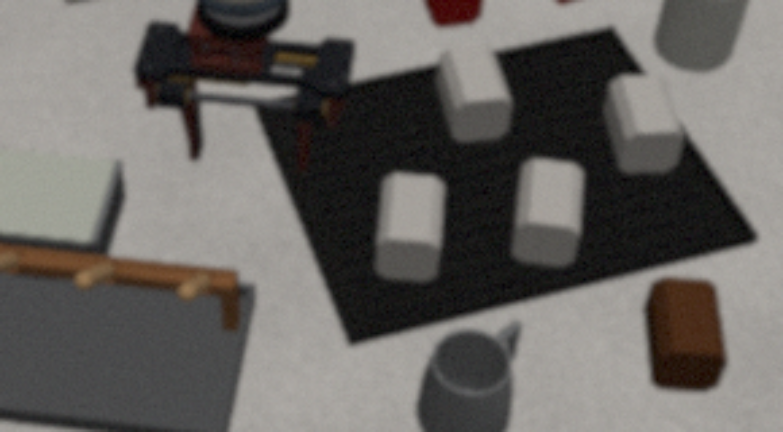

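apply_moves([
  [[0,0.06,0,0],[0,0.12,0,0.019],[-0.003,0.164,0,0.019],[-0.003,0.164,-0.05,0.019],[-0.003,0.164,-0.1,0.019],[-0.003,0.164,-0.135,0.019],[-0.003,0.164,-0.144,0.019],[-0.003,0.164,-0.144,0.019]],
])

```text
t: 20.62
ee_pos: [560.2, 160.8, 199.7]
orientation: [0.335, 1.545, -0.335]
ft_force: [0.1, -0.2, -0.9]
width: 87.8
```

apply_moves([
  [[0,0,0,0],[0,0,0,0],[0,0,0,0],[0,0,0,0],[0,0,0.0,0]],
], gripper=0.04)

```text
t: 21.25
ee_pos: [560.5, 159.9, 200.5]
orientation: [0.336, 1.544, -0.335]
ft_force: [-1.6, -1.2, 6.7]
width: 60.4
```

apply_moves([
  [[0,0,0.03,0],[0,0,0.08,0],[0,0,0.13,0],[0,-0.03,0.165,0],[-0.005,-0.08,0.165,-0.019],[-0.01,-0.13,0.165,-0.019],[-0.01,-0.18,0.165,-0.019],[-0.01,-0.23,0.165,-0.019]],
])

```text
t: 22.25
ee_pos: [549.8, -71.6, 364.7]
orientation: [0.35, 1.542, -0.35]
ft_force: [0.4, -0.1, -1.9]
width: 59.9
```

apply_moves([
  [[-0.003,-0.05,0,0],[-0.006,-0.1,0,0],[-0.01,-0.14,0,0],[-0.012,-0.162,0,0],[-0.012,-0.162,-0.015,0],[-0.012,-0.162,-0.025,0],[-0.012,-0.162,-0.025,0]],
])

```text
t: 23.12
ee_pos: [538.0, -230.6, 338.2]
orientation: [0.35, 1.545, -0.349]
ft_force: [-0.2, 0.2, -2.1]
width: 60.3
```

Run:
```python
from tilt import *
sweep([(28,0),(24,4)],"pics/x7.png",off=-4)
```

```text
(no output)
```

View pics/x7.png

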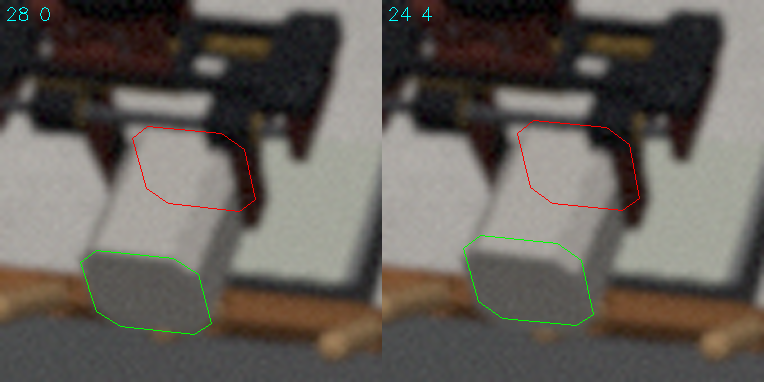

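apply_moves([
  [[0,0,-0.005,0],[0,0,-0.01,0],[0,0,-0.015,0],[0,0,-0.02,0],[0,0,-0.025,0],[0,0,-0.03,0],[0,0,-0.03,0]],
])

```text
t: 24.05
ee_pos: [538.9, -231.7, 310.6]
orientation: [0.35, 1.54, -0.35]
ft_force: [0.3, 1.1, 4.0]
width: 60.1
```

Run:
```python
from tilt import *
sweep([(28,30),(28,34)],"pics/x8.png",off=-4)
```

```text
(no output)
```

View pics/x8.png

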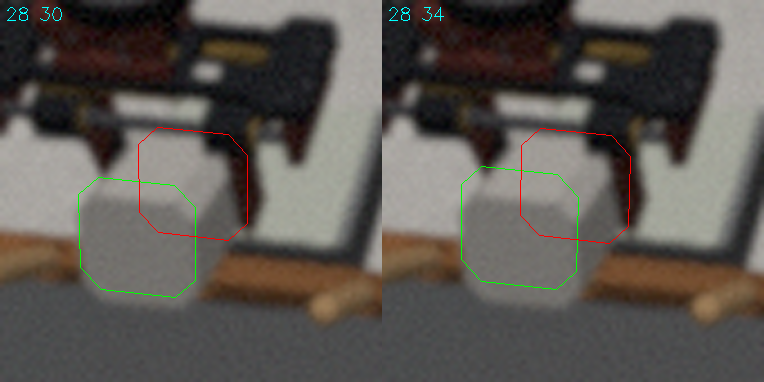

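apply_moves([
  [[0,0,-0.004,0],[0,0,-0.008,0],[0,0,-0.008,0]],
])

```text
t: 24.48
ee_pos: [538.3, -231.6, 302.2]
orientation: [0.35, 1.542, -0.35]
ft_force: [-2.9, 3.1, 6.6]
width: 59.8
```

apply_moves([
  [[0,0,0.02,0],[0,0,0.02,0]],
])

```text
t: 24.72
ee_pos: [538.8, -232.2, 322.7]
orientation: [0.35, 1.54, -0.351]
ft_force: [-0.1, 0.3, -1.4]
width: 59.9
```

Run:
```python
from tilt import *
sweep([(28,27),(28,32)],"pics/x9.png",off=-4)
```

```text
(no output)
```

View pics/x9.png

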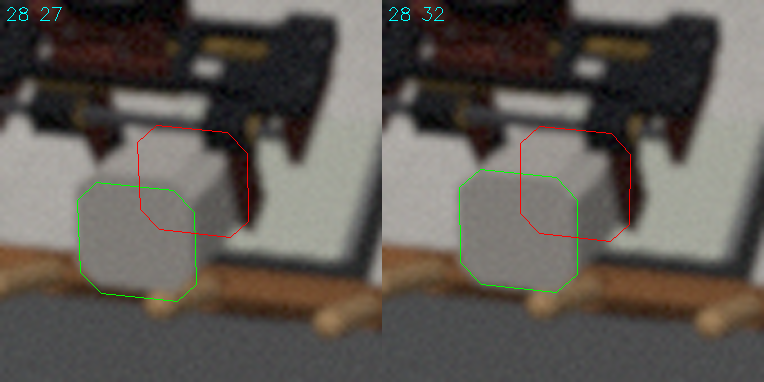

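apply_moves([
  [[0,0,0.032,0],[0.02,-0.01,0.032,0],[0.045,-0.022,0.032,0],[0.07,-0.034,0.032,0],[0.0712,-0.0342,0.015,0],[0.0712,-0.0342,0.007,0],[0.0712,-0.0342,0.007,0]],
])

```text
t: 25.65
ee_pos: [608.2, -265.6, 326.8]
orientation: [0.351, 1.546, -0.35]
ft_force: [-0.3, 0.7, -1.3]
width: 59.6
```

Run:
```python
from tilt import *
st()
sweep([(28,28),(28,32)],"pics/x10.png",off=-4)
```

```text
{'t': np.float64(25.65), 'qpos': array([-0.43 ,  0.568,  1.589, -0.   ,  0.989, -1.554]), 'ee_pos': array([ 608.235, -265.604,  326.764]), 'orientation': array([ 0.351,  1.546, -0.35 ]), 'ft_force': array([-0.328,  0.745, -1.303]), 'width': np.float64(59.577)}
```

View pics/x10.png

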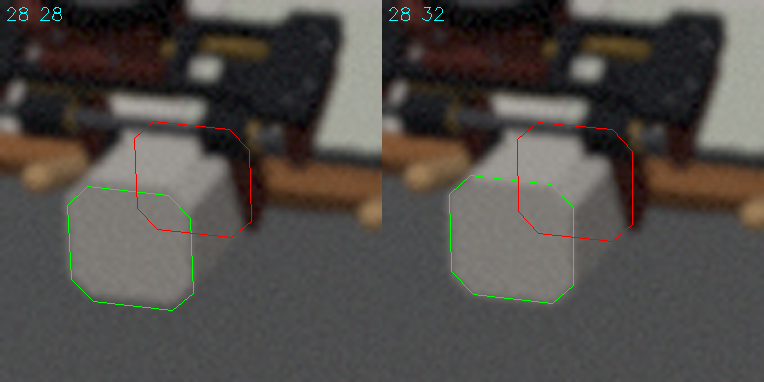

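apply_moves([
  [[-0.009,0.0043,-0.01,0],[-0.018,0.0086,-0.02,0],[-0.027,0.013,-0.03,0],[-0.036,0.0173,-0.04,0],[-0.036,0.0173,-0.04,0]],
])

```text
t: 26.32
ee_pos: [572.4, -248.4, 287.6]
orientation: [0.351, 1.545, -0.35]
ft_force: [0.1, 0.1, -1.1]
width: 59.9
```

apply_moves([
  [[-0.0045,0.0022,-0.005,0],[-0.009,0.0043,-0.01,0],[-0.0145,0.007,-0.016,0],[-0.0145,0.007,-0.016,0]],
])

```text
t: 26.82
ee_pos: [558.4, -241.6, 272.0]
orientation: [0.351, 1.544, -0.35]
ft_force: [0.6, 0.9, -1.8]
width: 59.7
```

Run:
```python
from tilt import *
st()
sweep([(28,28),(28,32)],"pics/x11.png",off=-4)
```

```text
{'t': np.float64(26.825), 'qpos': array([-0.428,  0.572,  1.745, -0.   ,  0.826, -1.552]), 'ee_pos': array([ 558.353, -241.619,  271.982]), 'orientation': array([ 0.351,  1.544, -0.35 ]), 'ft_force': array([ 0.552,  0.89 , -1.804]), 'width': np.float64(59.663)}
```

View pics/x11.png

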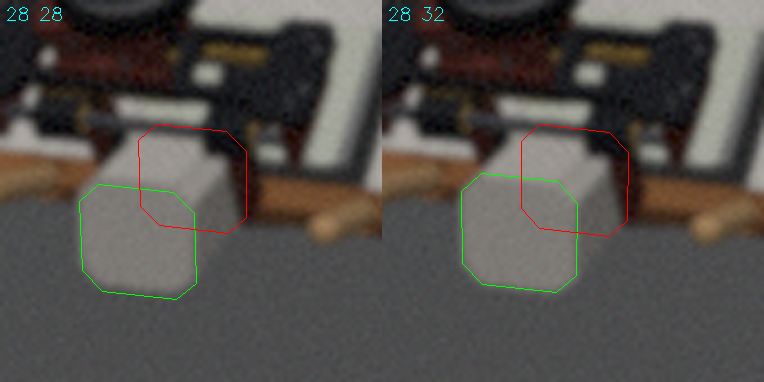

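apply_moves([
  [[-0.0036,0.0017,-0.004,0],[-0.0036,0.0017,-0.004,0]],
])

```text
t: 27.12
ee_pos: [555.1, -240.1, 268.4]
orientation: [0.351, 1.543, -0.35]
ft_force: [0.3, -0.6, -0.8]
width: 60.2
```

apply_moves([
  [[0,0,0,0],[0,0,0,0],[0,0,0,0],[0,0,0,0]],
], gripper=0.074)

```text
t: 27.62
ee_pos: [555.4, -240.2, 268.8]
orientation: [0.35, 1.542, -0.35]
ft_force: [-0.0, 0.5, 0.4]
width: 74.4
```

apply_moves([
  [[0,0,0.02,0],[0,0,0.05,0],[0,0,0.1,0],[0,0,0.15,0],[-0.02,0.05,0.15,0],[-0.02,0.1,0.15,0],[-0.02,0.15,0.15,0],[-0.02,0.21,0.15,0]],
])

```text
t: 28.62
ee_pos: [535.2, -29.0, 420.4]
orientation: [0.351, 1.54, -0.351]
ft_force: [1.7, 0.2, 1.5]
width: 74.0
```

```bash
cat > hang.py <<'E'
from cups import *
P=[577.8,-251.4,-.447]
def rackw(x,y,z): 
    c,s=np.cos(P[2]),np.sin(P[2]); return np.array([P[0]+c*x-s*y,P[1]+s*x+c*y,z])
def show(pegs,name,cams=("scene","top")):
    out=[]
    for n in cams:
        im,K,r,t=cam(n); f=4
        lo=np.array([115,170]) if n=="scene" else np.array([345,180]); w,h=(200,145) if n=="scene" else (165,130)
        cr=cv2.resize(im[lo[1]:lo[1]+h,lo[0]:lo[0]+w],None,fx=f,fy=f,interpolation=cv2.INTER_CUBIC)
        for k in pegs:
            C=rackw(6.8,(3-k)*90,99.4); q=proj(pts(C[0],C[1],P[2],C[2],np.pi/4),K,r,t)
            for a,col in((0,(0,0,255)),(8,(0,255,0))): cv2.polylines(cr,[np.int32((q[a:a+8]-lo+.5)*f)],True,col,1)
        cv2.imwrite(name%n,cr)
E
python3 - <<'E'
from hang import *
show([3],"pics/h1_%s.png")
for n in("scene","top"): print(n,[(np.round(d["position"]).tolist(),round(d["conf"],2)) for d in models.place_of(n,"cup1_mid")])
print(rackw(6.8,0,99.4))
E
```

```text
scene [([572.0, -250.0, 97.0], 0.75), ([845.0, -111.0, 33.0], 0.74), ([781.0, 345.0, 33.0], 0.59)]
top [([842.0, -110.0, 30.0], 0.91), ([780.0, 345.0, 28.0], 0.81), ([793.0, 121.0, 3.0], 0.33)]
[ 583.93188603 -254.33938323   99.4       ]
```

View pics/h1_scene.png

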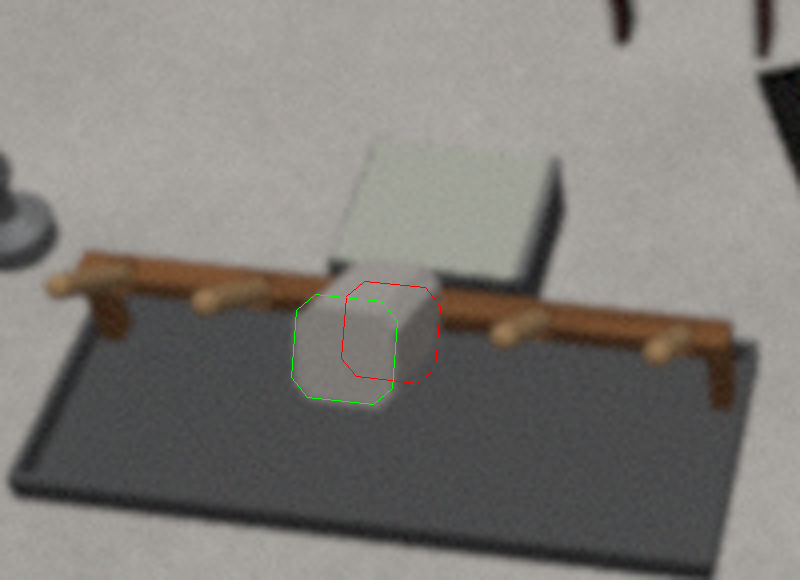

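View pics/h1_top.png

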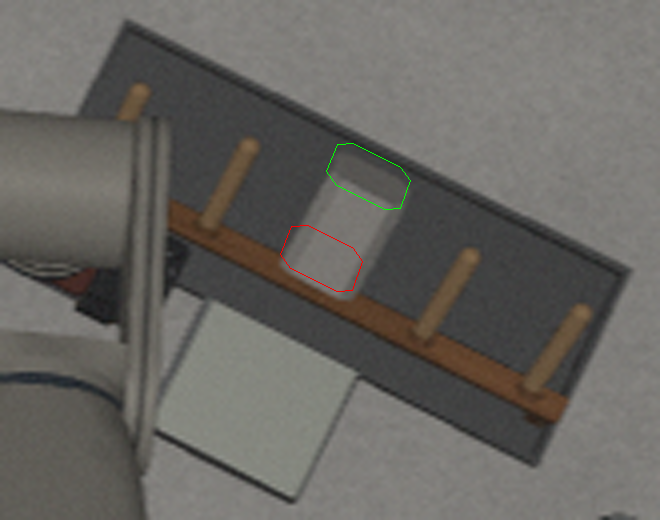

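```bash
cat >> hang.py <<'E'
def fithang(k,views):
    # free: centre rack x, z, tilt, rack y ; edges via mask: cup pixels = low saturation & brighter than tray
    dat=[]
    C0=rackw(6.8,(3-k)*90,99.4)
    for im,K,r,t in views:
        uv=proj(C0,K,r,t)[0]; R=30; x1,y1=int(uv[0]-R),int(uv[1]-R)
        cr=cv2.resize(im[y1:y1+2*R,x1:x1+2*R],None,fx=S,fy=S,interpolation=cv2.INTER_CUBIC).astype(int)
        cr=cv2.GaussianBlur(cr.astype(np.float32),(0,0),2)
        m=(cr.mean(2)>84)&(cr.max(2)-cr.min(2)<28)
        dat.append((m,x1,y1,(K,r,t)))
    def cost(p):
        C=rackw(p[0],p[1],p[2]); e=0
        for m,x1,y1,c in dat:
            h=cv2.convexHull(np.float32((proj(pts(C[0],C[1],P[2],C[2],p[3]),*c)+.5)*S-.5-[x1*S,y1*S]))
            M=np.zeros(m.shape,np.uint8); cv2.fillConvexPoly(M,np.int32(np.round(h*16)),255,cv2.LINE_AA,4)
            roi=cv2.dilate(M,np.ones((13,13)))>0; e+=np.sum(np.abs(M/255.-m)[roi])/np.sum(M>0)
        return e
    x0=np.array([6.8,(3-k)*90,99.4,np.pi/4]); sx=np.vstack([x0]+[x0+d for d in np.diag([6,6,6,.15])])
    q=minimize(cost,x0,method="Nelder-Mead",options=dict(initial_simplex=sx,maxiter=600))
    return np.round(q.x-x0,3),round(q.fun,3)
E
python3 - <<'E'
from hang import *
a=cam("scene");b=cam("top")
for v in([a,b],[a],[b]): print(fithang(3,v))
E
```

```text
(array([-7.565, -3.55 , -1.164, -0.357]), np.float64(0.205))
(array([ 0.653,  0.797,  9.183, -0.277]), np.float64(0.093))
(array([ 1.63040e+01, -1.29990e+01, -1.31792e+02, -6.20000e-02]), np.float64(0.063))
```

```bash
cat >> hang.py <<'E'
def big(k,specs,name):
    rows=[]
    for n in("scene","top"):
        im,K,r,t=cam(n); C0=rackw(6.8,(3-k)*90,99.4); lo=np.int32(proj(C0,K,r,t)[0])-[24,24]; f=5.4; row=[]
        for dx,dz,ti in specs:
            cr=cv2.resize(im[lo[1]:lo[1]+48,lo[0]:lo[0]+48],None,fx=f,fy=f,interpolation=cv2.INTER_CUBIC); cr=cv2.convertScaleAbs(cr,alpha=1.4)
            if ti is not None:
                C=rackw(6.8+dx,(3-k)*90,99.4+dz); q=proj(pts(C[0],C[1],P[2],C[2],np.radians(ti)),K,r,t)
                for a,col in((0,(0,0,255)),(8,(0,255,0))): cv2.polylines(cr,[np.int32((q[a:a+8]-lo+.5)*f)],True,col,1)
            row.append(cr)
        rows.append(np.hstack(row))
    cv2.imwrite(name,np.vstack(rows))
E
python3 - <<'E'
from hang import *
big(3,[(0,0,None),(0,0,45),(-7,-1,27)],"pics/b1.png")
E
```

```text
(no output)
```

View pics/b1.png

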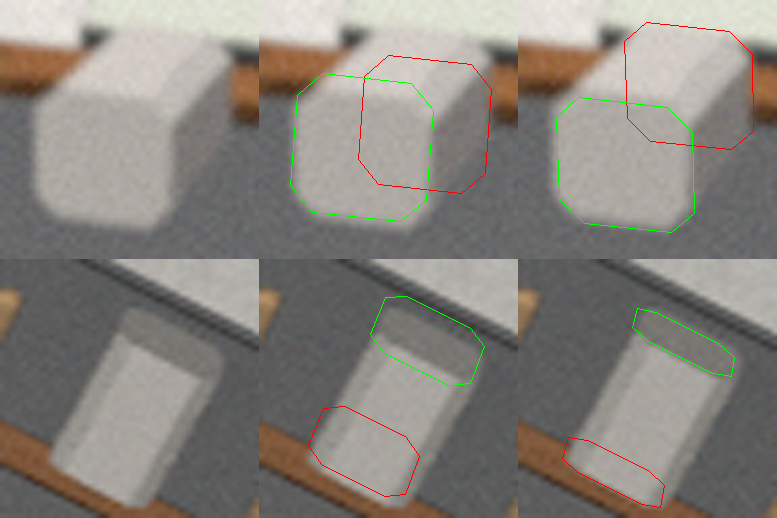

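apply_moves([
  [[0.002,-0.05,0,0],[0.004,-0.1,0,0],[0.006,-0.15,0,0],[0.008,-0.206,0,0],[0.008,-0.206,-0.05,0],[0.008,-0.206,-0.1,0],[0.008,-0.206,-0.115,0],[0.008,-0.206,-0.115,0]],
], gripper=0)

```text
t: 30.02
ee_pos: [543.2, -236.9, 303.4]
orientation: [0.351, 1.544, -0.351]
ft_force: [-0.5, -0.5, 0.4]
width: 1.1
```

apply_moves([
  [[0,0,-0.004,0],[0,0,-0.008,0],[0,0,-0.012,0],[0,0,-0.015,0],[0,0,-0.015,0]],
])

```text
t: 30.65
ee_pos: [543.3, -236.2, 288.5]
orientation: [0.35, 1.543, -0.35]
ft_force: [-0.3, -0.3, -0.1]
width: 0.5
```

apply_moves([
  [[0,0,-0.003,0],[0,0,-0.006,0],[0,0,-0.009,0],[0,0,-0.009,0]],
])

```text
t: 31.15
ee_pos: [543.8, -236.4, 285.5]
orientation: [0.35, 1.54, -0.351]
ft_force: [-16.8, 7.6, 52.4]
width: 0.7
```

Run:
```python
from hang import *
big(3,[(0,0,None),(0,0,45),(-4,0,36)],"pics/b2.png")
```

```text
(no output)
```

View pics/b2.png

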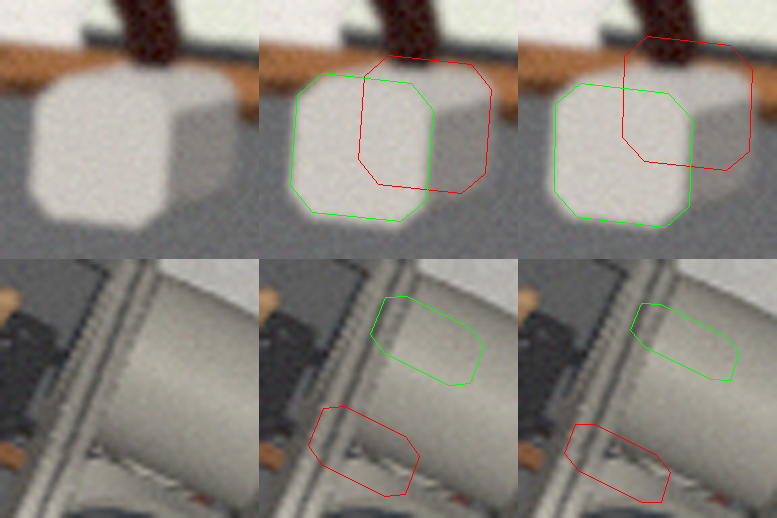

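apply_moves([
  [[0,0,0.01,0],[0,0,0.06,0],[0,0,0.11,0],[-0.002,0.05,0.13,0],[-0.004,0.1,0.13,0],[-0.006,0.15,0.13,0],[-0.008,0.206,0.13,0]],
], gripper=0.0878)

```text
t: 32.12
ee_pos: [535.2, -28.9, 409.7]
orientation: [0.351, 1.542, -0.351]
ft_force: [0.9, 0.2, -0.0]
width: 66.9
```

```bash
python3 - <<'E'
from hang import *
st()
big(3,[(0,0,None),(0,0,45),(-4,0,38)],"pics/b3.png")
for n in("scene","top"): print(n,[(np.round(d["position"]).tolist(),round(d["conf"],2)) for d in models.place_of(n,"cup1_mid")])
for v in([cam("scene"),cam("top")],[cam("scene")]): print(fithang(3,v))
E
python3 cups.py | grep both
```

```text
{'t': np.float64(32.125), 'qpos': array([-0.076,  0.287,  1.823, -0.   ,  1.032, -1.199]), 'ee_pos': array([535.177, -28.916, 409.711]), 'orientation': array([ 0.351,  1.542, -0.351]), 'ft_force': array([ 0.89 ,  0.231, -0.019]), 'width': np.float64(66.879)}
scene [([781.0, 342.0, 31.0], 0.66), ([846.0, -110.0, 31.0], 0.62), ([579.0, -250.0, 96.0], 0.61)]
top [([845.0, -110.0, 30.0], 0.92), ([782.0, 345.0, 25.0], 0.73), ([582.0, -253.0, 99.0], 0.66)]
(array([ 1.045, -2.859, -3.278, -0.061]), np.float64(0.146))
(array([ 4.512, -1.425,  1.49 , -0.056]), np.float64(0.048))
[254. 224.] both [ 6.09502e+02  2.83580e+02 -4.73000e-01] [0.084 0.048]
[205. 250.] both [ 5.26575e+02  4.30776e+02 -2.62000e-01] [0.124 0.145]
[254. 283.] both [ 4.28419e+02  2.80022e+02 -1.82000e-01] [0.061 0.125]
```

View pics/b3.png

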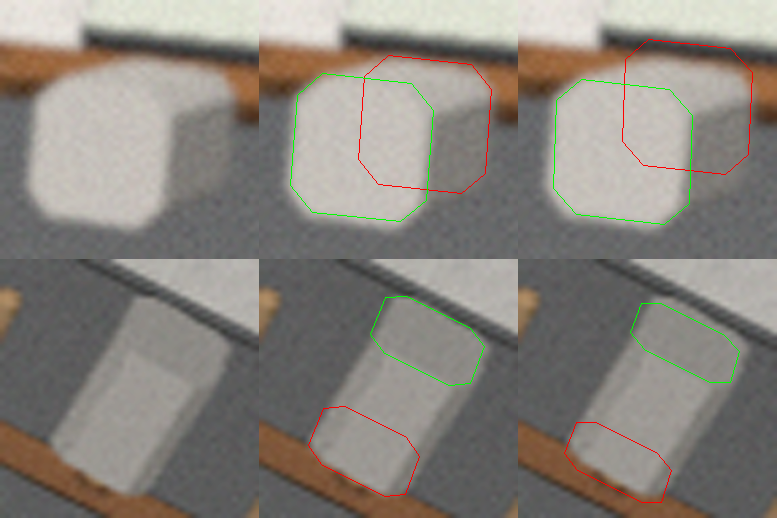

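apply_moves([
  [[0.008,0.055,0,0],[0.016,0.11,0,0],[0.024,0.165,0,-0.013],[0.032,0.22,0,-0.026],[0.04,0.275,0,-0.026],[0.0494,0.325,0,-0.026],[0.0494,0.325,-0.05,-0.026],[0.0494,0.325,-0.1,-0.026]],
])

```text
t: 33.58
ee_pos: [585.4, 294.7, 308.8]
orientation: [0.372, 1.537, -0.37]
ft_force: [0.4, 0.4, -0.0]
width: 88.0
```

apply_moves([
  [[0,0,-0.045,0],[0,0,-0.085,0],[0,0,-0.104,0],[0,0,-0.1087,0],[0,0,-0.1087,0]],
])

```text
t: 34.2
ee_pos: [585.5, 294.8, 202.0]
orientation: [0.372, 1.538, -0.37]
ft_force: [0.4, -0.1, -0.3]
width: 87.6
```

apply_moves([
  [[0,0,0,0],[0,0,0,0],[0,0,0,0],[0,0,0,0],[0,0,0.0,0]],
], gripper=0.04)

```text
t: 34.83
ee_pos: [584.9, 294.9, 201.6]
orientation: [0.371, 1.538, -0.37]
ft_force: [-1.6, -0.6, 5.6]
width: 59.8
```

apply_moves([
  [[0,0,0.03,0],[0,0,0.08,0],[0,0,0.13,0],[0,-0.03,0.165,0],[0.005,-0.08,0.165,0.026],[0.01,-0.13,0.165,0.026],[0.015,-0.18,0.165,0.026],[0.02,-0.23,0.165,0.026]],
])

```text
t: 35.83
ee_pos: [604.5, 63.2, 365.6]
orientation: [0.35, 1.543, -0.35]
ft_force: [0.6, 0.7, -2.0]
width: 60.0
```

apply_moves([
  [[0.004,-0.05,0,0],[0.008,-0.1,0,0],[0.011,-0.135,0,0],[0.011,-0.135,-0.015,0],[0.011,-0.135,-0.027,0],[0.011,-0.135,-0.027,0]],
])

```text
t: 36.58
ee_pos: [615.1, -69.0, 337.1]
orientation: [0.349, 1.546, -0.35]
ft_force: [-0.6, -0.2, -1.1]
width: 59.7
```

Run:
```python
from tilt import *
sweep([(28,0),(24,0)],"pics/x12.png",off=-4)
```

```text
(no output)
```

View pics/x12.png

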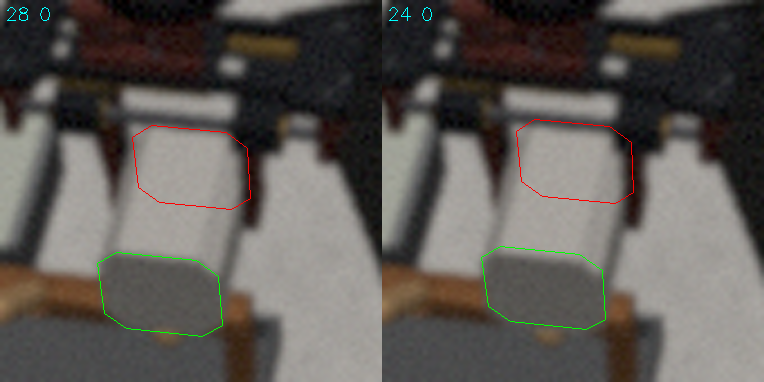

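apply_moves([
  [[0,0,-0.006,0],[0,0,-0.012,0],[0,0,-0.018,0],[0,0,-0.024,0],[0,0,-0.03,0],[0,0,-0.036,0],[0,0,-0.038,0],[0,0,-0.038,0]],
])

```text
t: 37.62
ee_pos: [616.4, -69.1, 302.3]
orientation: [0.35, 1.54, -0.348]
ft_force: [-1.3, 4.1, 5.5]
width: 59.4
```

apply_moves([
  [[0,0,0.03,0],[0,0,0.054,0],[0.02,-0.01,0.054,0],[0.045,-0.022,0.054,0],[0.071,-0.034,0.054,0],[0.0712,-0.0342,0.04,0],[0.0712,-0.0342,0.028,0],[0.0712,-0.0342,0.028,0]],
])

```text
t: 38.62
ee_pos: [685.6, -103.8, 326.8]
orientation: [0.35, 1.547, -0.35]
ft_force: [-0.9, -0.2, -1.7]
width: 59.9
```

Run:
```python
from tilt import *
st()
sweep([(28,30),(28,34)],"pics/x13.png",off=-4)
```

```text
{'t': np.float64(38.625), 'qpos': array([-0.167,  0.608,  1.515,  0.   ,  1.023, -1.292]), 'ee_pos': array([ 685.608, -103.77 ,  326.842]), 'orientation': array([ 0.35 ,  1.547, -0.35 ]), 'ft_force': array([-0.91 , -0.176, -1.671]), 'width': np.float64(59.87)}
```

View pics/x13.png

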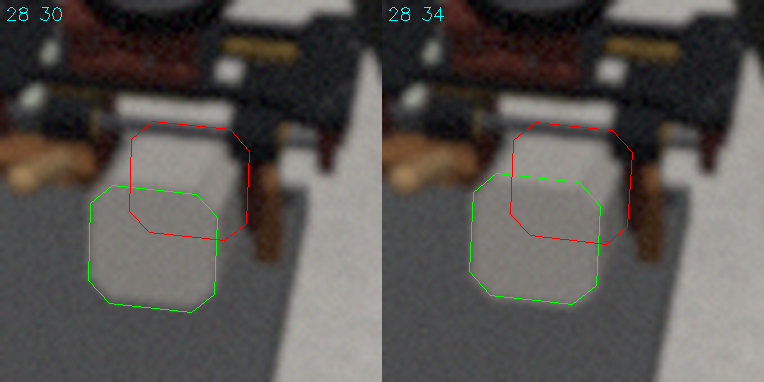

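apply_moves([
  [[-0.009,0.0043,-0.01,0],[-0.018,0.0086,-0.02,0],[-0.027,0.013,-0.03,0],[-0.036,0.0173,-0.04,0],[-0.0405,0.0195,-0.045,0],[-0.045,0.0216,-0.05,0],[-0.0541,0.026,-0.06,0],[-0.0541,0.026,-0.06,0]],
])

```text
t: 39.67
ee_pos: [631.8, -78.1, 267.9]
orientation: [0.35, 1.545, -0.35]
ft_force: [0.2, -0.9, -1.1]
width: 60.5
```

apply_moves([
  [[0,0,0,0],[0,0,0,0],[0,0,0,0],[0,0,0,0]],
], gripper=0.074)

```text
t: 40.17
ee_pos: [633.0, -78.5, 269.2]
orientation: [0.35, 1.542, -0.35]
ft_force: [0.4, 0.3, 0.6]
width: 73.9
```

apply_moves([
  [[0,0,0.03,0],[0,0,0.08,0],[0,0,0.08,0],[-0.007,0.0035,0.08,0],[-0.013,0.006,0.06,0],[-0.013,0.006,0.04,0],[-0.013,0.006,0.035,0],[-0.013,0.006,0.035,0]],
], gripper=0)

```text
t: 41.18
ee_pos: [619.9, -72.4, 303.0]
orientation: [0.35, 1.544, -0.351]
ft_force: [0.5, -0.0, -0.1]
width: 0.4
```

Run:
```python
from hang import *
big(1,[(0,0,None),(0,0,45),(-4,0,36)],"pics/b4.png")
```

```text
(no output)
```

View pics/b4.png

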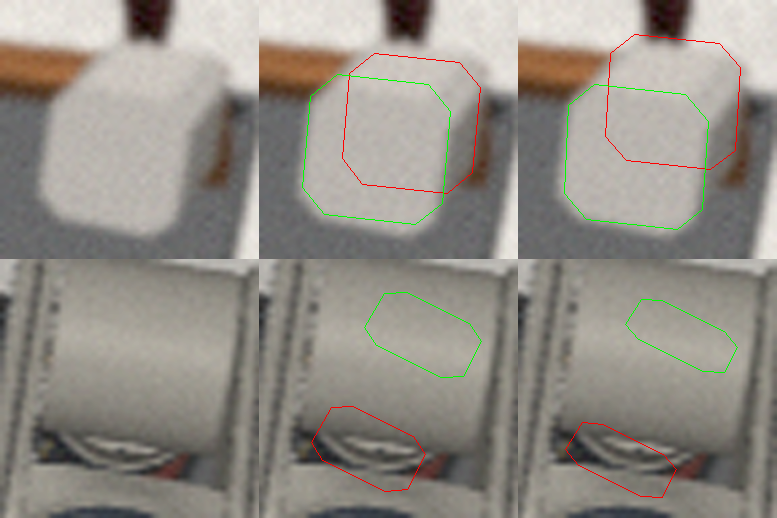

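Same state as cup 1 before pressing. Press down near the mouth to z where peg 3's cup stopped (TCP ≈ 286).

apply_moves([
  [[0,0,-0.005,0],[0,0,-0.01,0],[0,0,-0.013,0],[0,0,-0.015,0],[0,0,-0.017,0],[0,0,-0.017,0]],
])

```text
t: 42.02
ee_pos: [619.8, -72.4, 286.8]
orientation: [0.35, 1.543, -0.35]
ft_force: [-0.1, -0.7, 1.2]
width: 0.6
```

apply_moves([
  [[0,0,-0.002,0],[0,0,-0.004,0],[0,0,-0.004,0]],
])

```text
t: 42.4
ee_pos: [620.0, -72.4, 284.0]
orientation: [0.35, 1.542, -0.35]
ft_force: [-2.4, 0.7, 9.6]
width: 0.4
```

Run:
```python
from hang import *
big(1,[(0,0,None),(0,0,45),(-4,0,36)],"pics/b5.png")
```

```text
(no output)
```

View pics/b5.png

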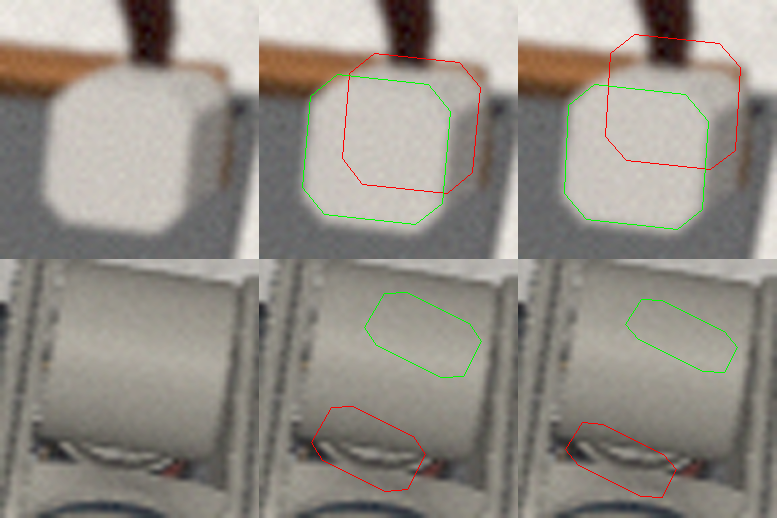

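apply_moves([
  [[0,0,0.01,0],[0,0,0.06,0],[-0.01,0.04,0.1,0],[-0.04,0.08,0.12,0],[-0.08,0.11,0.12,0],[-0.13,0.14,0.12,0],[-0.17,0.16,0.12,0]],
], gripper=0.0878)

```text
t: 43.38
ee_pos: [448.0, 88.5, 403.3]
orientation: [0.35, 1.542, -0.35]
ft_force: [1.0, 1.1, 0.6]
width: 67.0
```

```bash
python3 - <<'E'
from hang import *
st()
big(1,[(0,0,None),(0,0,45),(-4,0,36)],"pics/b6.png")
a,b=cam("scene"),cam("top")
cv2.imwrite("pics/t7.png",b[0])
for k in(1,3): print(k,fithang(k,[a,b]),fithang(k,[a]))
for n in("scene","top"): print(n,[(np.round(d["position"]).tolist(),round(d["conf"],2)) for d in models.place_of(n,"cup1_mid")])
print(rackw(6.8,180,99.4),rackw(6.8,0,99.4))
E
python3 cups.py | grep both
```

```text
{'t': np.float64(43.375), 'qpos': array([ 0.169,  0.175,  1.99 ,  0.   ,  0.976, -0.956]), 'ee_pos': array([447.992,  88.462, 403.279]), 'orientation': array([ 0.35 ,  1.542, -0.35 ]), 'ft_force': array([0.998, 1.053, 0.618]), 'width': np.float64(66.973)}
1 (array([ 1.627, -2.19 , -3.965, -0.089]), np.float64(0.257)) (array([ 5.645, -1.897,  0.184, -0.045]), np.float64(0.109))
3 (array([-2.932, -2.647, -3.055, -0.18 ]), np.float64(0.201)) (array([ 4.504,  1.556,  7.26 , -0.159]), np.float64(0.069))
scene [([579.0, -254.0, 100.0], 0.91), ([782.0, 343.0, 29.0], 0.76), ([845.0, -115.0, 31.0], 0.74)]
top [([580.0, -254.0, 102.0], 0.92), ([845.0, -111.0, 31.0], 0.9), ([792.0, 116.0, -0.0], 0.69), ([778.0, 344.0, 30.0], 0.59)]
[661.73908914 -92.02475313  99.4       ] [ 583.93188603 -254.33938323   99.4       ]
[205. 250.] both [ 5.26796e+02  4.31155e+02 -2.77000e-01] [0.135 0.141]
[307. 262.] both [4.99975e+02 1.35860e+02 3.40000e-02] [0.29  0.978]
[300. 295.] both [3.06263e+02 2.04253e+02 3.40000e-02] [0.24  0.173]
[253. 283.] both [ 4.28553e+02  2.80141e+02 -1.78000e-01] [0.065 0.126]cups.py:28: RuntimeWarning: invalid value encountered in scalar divide
  f=np.sum(np.abs(M/255.-m)[roi])/np.sum(M>0); e+=f; o.append(f)
```

View pics/b6.png

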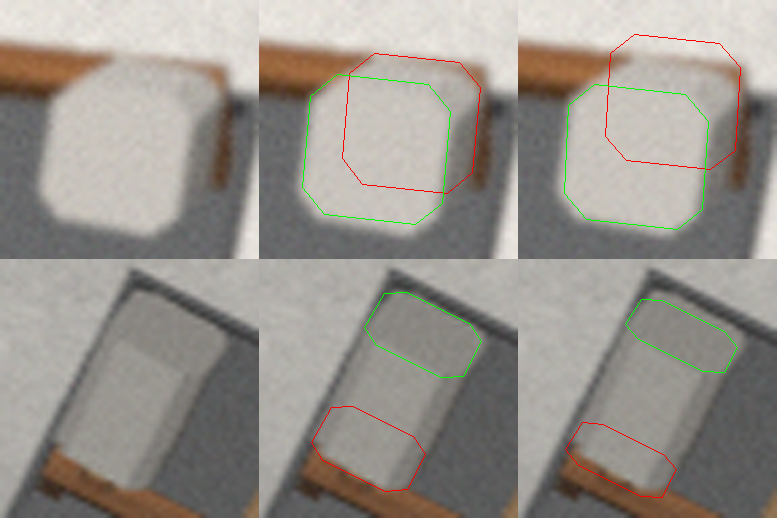

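View pics/t7.png

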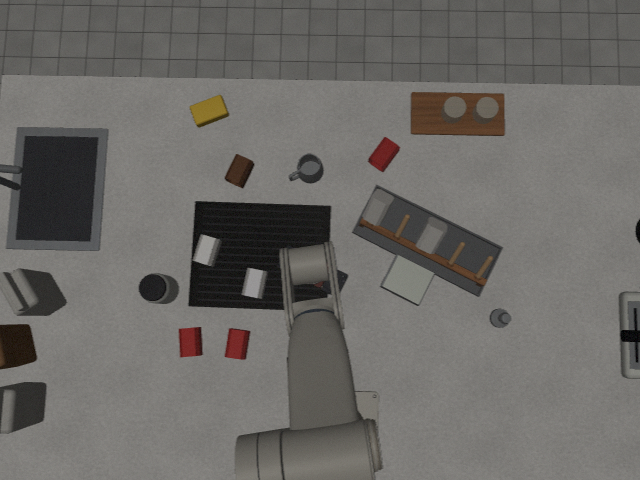

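Run:
```python
from hang import *
big(3,[(0,0,None),(0,0,45),(-4,0,38)],"pics/b7.png")
```

```text
(no output)
```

View pics/b7.png

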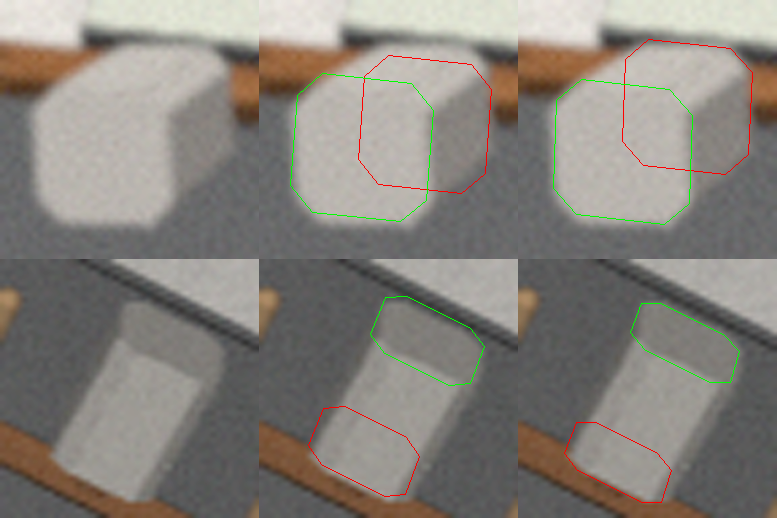

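apply_moves([
  [[-0.012,0.05,0,0.07],[-0.024,0.1,0,0.14],[-0.036,0.15,0,0.21],[-0.047,0.1966,0,0.269],[-0.047,0.1966,-0.05,0.269],[-0.047,0.1966,-0.1,0.269],[-0.047,0.1966,-0.15,0.269],[-0.047,0.1966,-0.19,0.269]],
])

```text
t: 44.88
ee_pos: [403.1, 283.9, 210.8]
orientation: [0.14, 1.567, -0.141]
ft_force: [0.9, -0.2, -0.0]
width: 87.7
```

apply_moves([
  [[0,0,-0.01,0],[0,0,-0.0123,0],[0,0,-0.0123,0]],
])

```text
t: 45.25
ee_pos: [403.5, 284.5, 201.8]
orientation: [0.141, 1.565, -0.139]
ft_force: [0.2, -0.3, 0.7]
width: 87.8
```

apply_moves([
  [[0,0,0,0],[0,0,0,0],[0,0,0,0],[0,0,0,0],[0,0,0.0,0]],
], gripper=0.04)

```text
t: 45.88
ee_pos: [402.9, 284.2, 201.1]
orientation: [0.14, 1.566, -0.139]
ft_force: [-0.5, -1.5, 6.9]
width: 60.3
```

apply_moves([
  [[0,0,0.03,0],[0,0,0.08,0],[0,0,0.13,0],[0.01,-0.04,0.165,-0.05],[0.02,-0.09,0.165,-0.1],[0.03,-0.14,0.165,-0.15],[0.04,-0.19,0.165,-0.2],[0.05,-0.24,0.165,-0.269]],
])

```text
t: 46.88
ee_pos: [452.7, 42.6, 365.6]
orientation: [0.352, 1.542, -0.352]
ft_force: [0.8, 0.0, -1.5]
width: 59.5
```

apply_moves([
  [[0.001,-0.055,0,0],[0.002,-0.11,0,0],[0.003,-0.165,0,0],[0.004,-0.22,0,0],[0.005,-0.275,0,0],[0.006,-0.33,0,0],[0.007,-0.385,0,0],[0.0075,-0.439,0,0]],
])

```text
t: 47.88
ee_pos: [459.9, -396.5, 365.2]
orientation: [0.351, 1.543, -0.35]
ft_force: [0.6, 0.6, -2.5]
width: 59.8
```

apply_moves([
  [[0,0,-0.015,0],[0,0,-0.027,0],[0,0,-0.027,0]],
])

```text
t: 48.25
ee_pos: [460.0, -393.2, 336.9]
orientation: [0.351, 1.546, -0.348]
ft_force: [0.1, -0.6, -2.3]
width: 60.0
```

Run:
```python
from tilt import *
st()
sweep([(26,0),(28,0)],"pics/x14.png",off=-4)
from hang import *
a,b=cam("scene"),cam("top")
print(fithang(3,[a]),fithang(1,[a]))
```

```text
{'t': np.float64(48.25), 'qpos': array([-0.727,  0.478,  1.722,  0.   ,  0.946, -1.852]), 'ee_pos': array([ 459.954, -393.157,  336.923]), 'orientation': array([ 0.351,  1.546, -0.348]), 'ft_force': array([ 0.051, -0.595, -2.341]), 'width': np.float64(59.979)}
(array([ 4.606,  1.39 ,  6.976, -0.163]), np.float64(0.07)) (array([ 5.723, -2.211, -0.147, -0.044]), np.float64(0.103))
```

View pics/x14.png

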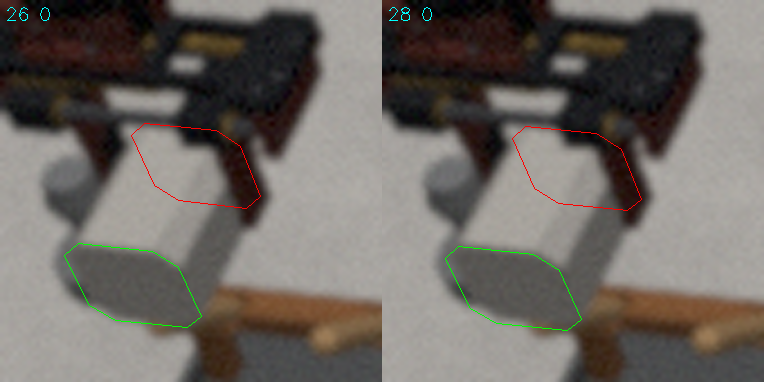

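apply_moves([
  [[0,0,-0.006,0],[0,0,-0.012,0],[0,0,-0.018,0],[0,0,-0.024,0],[0,0,-0.03,0],[0,0,-0.036,0],[0,0,-0.038,0],[0,0,-0.038,0]],
])

```text
t: 49.4
ee_pos: [460.6, -394.3, 301.5]
orientation: [0.35, 1.542, -0.35]
ft_force: [-1.3, 4.4, 6.4]
width: 59.5
```

apply_moves([
  [[0,0,0.03,0],[0,0,0.054,0],[0.02,-0.01,0.054,0],[0.045,-0.022,0.054,0],[0.071,-0.034,0.054,0],[0.0712,-0.0342,0.04,0],[0.0712,-0.0342,0.028,0],[0.0712,-0.0342,0.028,0]],
])

```text
t: 50.4
ee_pos: [530.3, -428.2, 326.6]
orientation: [0.352, 1.546, -0.349]
ft_force: [-0.4, 0.3, -3.0]
width: 59.9
```

Run:
```python
from tilt import *
st()
sweep([(28,30),(28,34)],"pics/x15.png",off=-4)
```

```text
{'t': np.float64(50.4), 'qpos': array([-0.697,  0.592,  1.545, -0.   ,  1.009, -1.821]), 'ee_pos': array([ 530.294, -428.212,  326.559]), 'orientation': array([ 0.352,  1.546, -0.349]), 'ft_force': array([-0.43 ,  0.268, -2.985]), 'width': np.float64(59.949)}
```

View pics/x15.png

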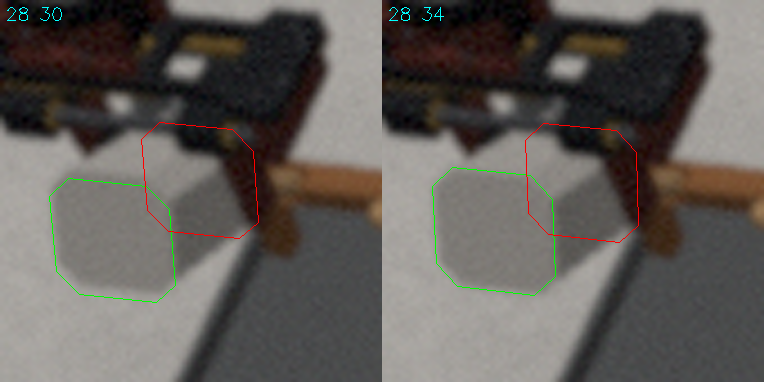

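apply_moves([
  [[-0.009,0.0043,-0.01,0],[-0.018,0.0086,-0.02,0],[-0.027,0.013,-0.03,0],[-0.036,0.0173,-0.04,0],[-0.0405,0.0195,-0.045,0],[-0.045,0.0216,-0.05,0],[-0.0541,0.026,-0.06,0],[-0.0541,0.026,-0.06,0]],
])

```text
t: 51.45
ee_pos: [476.5, -402.4, 267.6]
orientation: [0.352, 1.544, -0.35]
ft_force: [0.7, 0.0, -2.9]
width: 59.7
```

apply_moves([
  [[0,0,0,0],[0,0,0,0],[0,0,0,0],[0,0,0.03,0],[0,0,0.08,0]],
], gripper=0.074)

```text
t: 52.08
ee_pos: [477.2, -402.7, 348.0]
orientation: [0.352, 1.546, -0.349]
ft_force: [0.4, -0.4, 1.2]
width: 73.9
```

apply_moves([
  [[-0.007,0.0035,0,0],[-0.012,0.005,0,0],[-0.012,0.005,0,0],[-0.012,0.005,-0.02,0],[-0.012,0.005,-0.04,0],[-0.012,0.005,-0.052,0],[-0.012,0.005,-0.058,0],[-0.012,0.005,-0.061,0]],
], gripper=0)

```text
t: 53.08
ee_pos: [465.5, -398.0, 287.3]
orientation: [0.351, 1.543, -0.35]
ft_force: [-0.7, 0.7, 2.3]
width: 0.6
```

Run:
```python
from hang import *
big(5,[(0,0,None),(0,0,45),(-4,0,36)],"pics/b8.png")
```

```text
(no output)
```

View pics/b8.png

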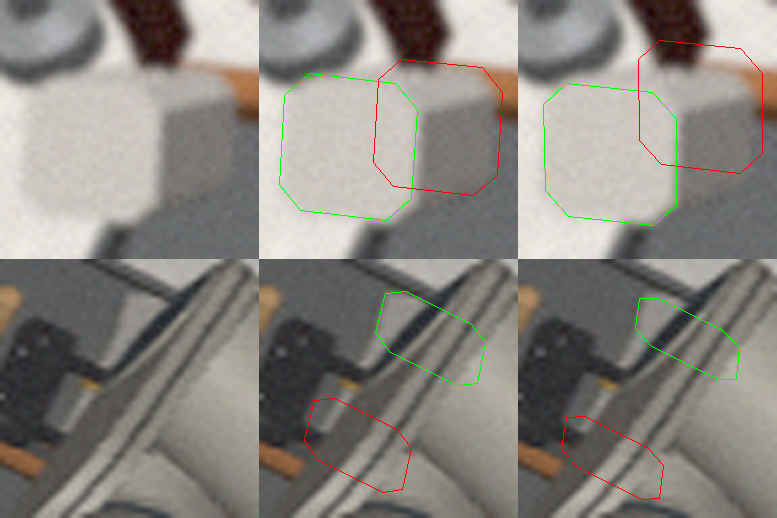

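apply_moves([
  [[0,0,-0.001,0],[0,0,-0.003,0],[0,0,-0.003,0]],
])

```text
t: 53.55
ee_pos: [465.6, -398.1, 286.7]
orientation: [0.35, 1.541, -0.351]
ft_force: [-5.0, 3.9, 14.8]
width: 0.2
```

apply_moves([
  [[0,0,0.01,0],[0,0,0.06,0],[0,0.03,0.11,0],[-0.01,0.08,0.125,0],[-0.015,0.135,0.125,0],[-0.02,0.19,0.125,0],[-0.02,0.245,0.125,0],[-0.02,0.3,0.125,0]],
])

```text
t: 54.55
ee_pos: [445.3, -96.5, 410.4]
orientation: [0.351, 1.54, -0.351]
ft_force: [1.5, -0.3, -0.7]
width: 0.2
```

apply_moves([
  [[0,0.055,0,0],[0,0.11,0,0],[0,0.165,0,0],[0,0.2,0,0]],
], gripper=0.0878)

```text
t: 55.05
ee_pos: [445.3, 104.2, 410.4]
orientation: [0.35, 1.541, -0.348]
ft_force: [0.3, 0.6, 0.7]
width: 37.2
```

```bash
python3 - <<'E'
from hang import *
st()
big(5,[(0,0,None),(0,0,45),(-4,0,38)],"pics/b9.png")
a,b=cam("scene"),cam("top")
cv2.imwrite("pics/t8.png",b[0])
for k in(1,3,5): print(k,fithang(k,[a,b]),fithang(k,[a]))
E
python3 cups.py 2>&1| grep both
```

```text
{'t': np.float64(55.05), 'qpos': array([ 0.204,  0.166,  1.982,  0.   ,  0.991, -0.922]), 'ee_pos': array([445.317, 104.187, 410.39 ]), 'orientation': array([ 0.35 ,  1.541, -0.348]), 'ft_force': array([0.299, 0.579, 0.747]), 'width': np.float64(37.178)}
1 (array([ 1.7  , -2.245, -4.476, -0.069]), np.float64(0.257)) (array([ 5.794, -2.016, -0.025, -0.039]), np.float64(0.11))
3 (array([-3.067, -2.311, -3.073, -0.189]), np.float64(0.2)) (array([ 4.157,  1.354,  6.759, -0.16 ]), np.float64(0.068))
5 (array([-0.531, -7.258, -1.693, -0.127]), np.float64(0.31)) (array([ 3.874, -2.462,  5.354, -0.118]), np.float64(0.14))
[205. 250.] both [ 5.26720e+02  4.30743e+02 -2.62000e-01] [0.129 0.144]
[301. 264.] both [4.92933e+02 1.56942e+02 3.60000e-02] [0.296 0.978]
```

View pics/b9.png

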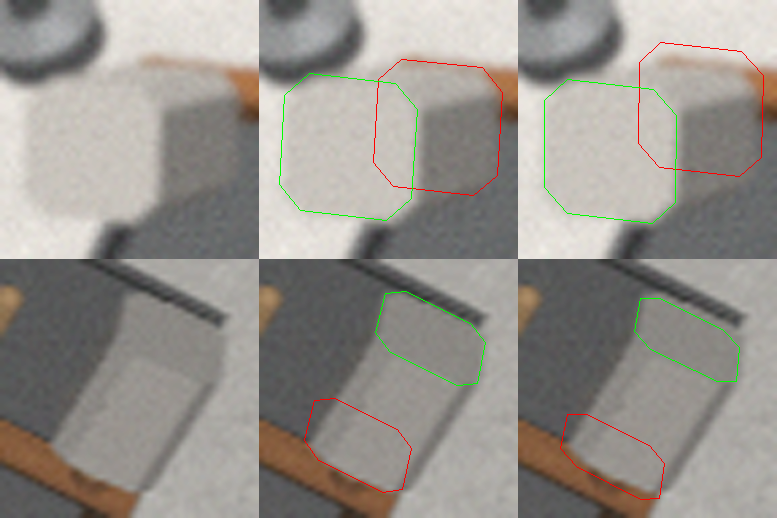

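View pics/t8.png

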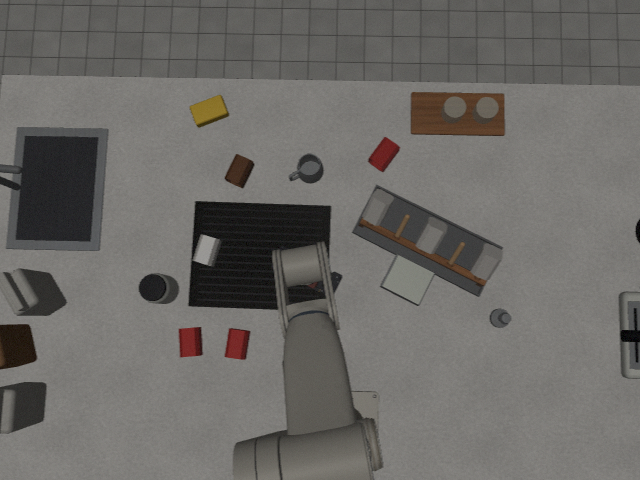

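apply_moves([
  [[0.009,0.055,0,0.05],[0.018,0.11,0,0.1],[0.027,0.165,0,0.15],[0.036,0.22,0,0.18],[0.045,0.275,0,0.18],[0.0544,0.334,0,0.18],[0.0544,0.334,-0.05,0.18],[0.0544,0.334,-0.1,0.18]],
], gripper=0.0878)

```text
t: 56.35
ee_pos: [500.9, 435.5, 308.8]
orientation: [0.211, 1.559, -0.209]
ft_force: [0.4, 0.2, -0.2]
width: 87.8
```

apply_moves([
  [[0,0,-0.045,0],[0,0,-0.085,0],[0,0,-0.105,0],[0,0,-0.1094,0],[0,0,-0.1094,0]],
])

```text
t: 56.98
ee_pos: [500.6, 436.0, 201.3]
orientation: [0.211, 1.559, -0.209]
ft_force: [0.7, -0.2, 0.7]
width: 88.0
```

apply_moves([
  [[0,0,0,0],[0,0,0,0],[0,0,0,0],[0,0,0,0],[0,0,0.0,0]],
], gripper=0.04)

```text
t: 57.6
ee_pos: [500.0, 436.2, 200.9]
orientation: [0.21, 1.56, -0.209]
ft_force: [-1.3, -0.1, 6.2]
width: 59.8
```

apply_moves([
  [[0,0,0.03,0],[0,0,0.08,0],[0,0,0.13,0],[0.005,-0.04,0.17,-0.05],[0.012,-0.09,0.17,-0.1],[0.018,-0.14,0.17,-0.15],[0.025,-0.19,0.17,-0.18],[0.032,-0.24,0.17,-0.18]],
])

```text
t: 58.6
ee_pos: [531.6, 194.4, 369.9]
orientation: [0.35, 1.543, -0.351]
ft_force: [0.6, -0.9, -1.9]
width: 59.6
```

apply_moves([
  [[0.007,-0.055,0,0],[0.014,-0.11,0,0],[0.021,-0.165,0,0],[0.028,-0.22,0,0],[0.035,-0.275,0,0],[0.042,-0.325,0,0],[0.045,-0.3474,0,0],[0.045,-0.3474,0,0]],
])

```text
t: 59.6
ee_pos: [576.7, -152.3, 369.8]
orientation: [0.352, 1.543, -0.352]
ft_force: [-0.2, 0.6, -1.9]
width: 60.1
```

Run:
```python
from tilt import *
st()
sweep([(26,0),(28,0)],"pics/x16.png",off=-4)
```

```text
{'t': np.float64(59.6), 'qpos': array([-0.278,  0.423,  1.721,  0.   ,  0.998, -1.4  ]), 'ee_pos': array([ 576.707, -152.345,  369.775]), 'orientation': array([ 0.352,  1.543, -0.352]), 'ft_force': array([-0.19 ,  0.594, -1.861]), 'width': np.float64(60.054)}
```

View pics/x16.png

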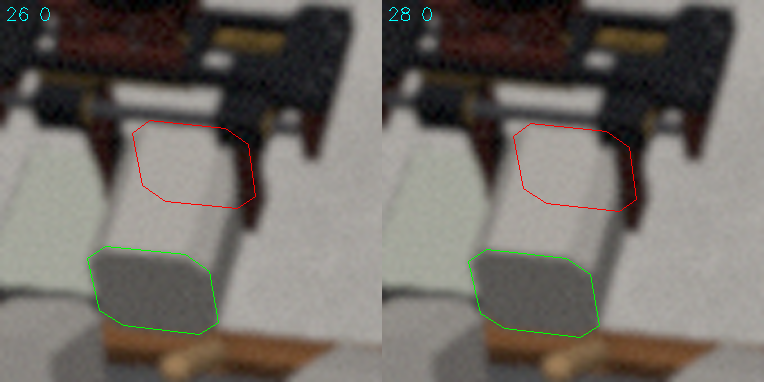

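apply_moves([
  [[0,0.001,-0.02,0],[0,0.001,-0.035,0],[0,0.001,-0.042,0],[0,0.001,-0.048,0],[0,0.001,-0.054,0],[0,0.001,-0.06,0],[0,0.001,-0.066,0],[0,0.001,-0.069,0]],
])

```text
t: 60.65
ee_pos: [576.9, -150.1, 302.1]
orientation: [0.349, 1.542, -0.35]
ft_force: [-5.0, -2.0, 7.3]
width: 59.8
```

apply_moves([
  [[0,0,0,0],[0,0,0.03,0],[0,0,0.054,0],[0.02,-0.01,0.054,0],[0.045,-0.022,0.054,0],[0.07,-0.0335,0.054,0],[0.07,-0.0335,0.028,0],[0.07,-0.0335,0.028,0]],
])

```text
t: 61.65
ee_pos: [646.1, -183.0, 326.9]
orientation: [0.35, 1.547, -0.35]
ft_force: [-0.7, 0.5, -1.8]
width: 59.9
```

Run:
```python
from tilt import *
st()
sweep([(28,30),(28,34)],"pics/x17.png",off=-4)
```

```text
{'t': np.float64(61.65), 'qpos': array([-0.294,  0.578,  1.569,  0.   ,  0.999, -1.419]), 'ee_pos': array([ 646.127, -182.977,  326.883]), 'orientation': array([ 0.35 ,  1.547, -0.35 ]), 'ft_force': array([-0.656,  0.503, -1.75 ]), 'width': np.float64(59.949)}
```

View pics/x17.png

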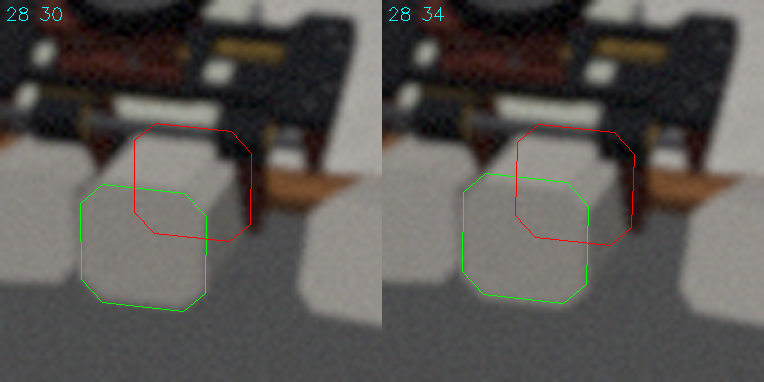

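apply_moves([
  [[-0.009,0.0033,-0.01,0],[-0.018,0.0076,-0.02,0],[-0.027,0.012,-0.03,0],[-0.036,0.0163,-0.04,0],[-0.0405,0.0185,-0.045,0],[-0.045,0.0206,-0.05,0],[-0.053,0.0245,-0.06,0],[-0.053,0.0245,-0.06,0]],
])

```text
t: 62.7
ee_pos: [593.0, -159.1, 268.2]
orientation: [0.351, 1.545, -0.35]
ft_force: [-0.0, 0.3, -1.6]
width: 60.1
```

apply_moves([
  [[0,0,0,0],[0,0,0,0],[0,0,0,0],[0,0,0.03,0],[0,0,0.08,0]],
], gripper=0.074)

```text
t: 63.32
ee_pos: [593.4, -159.3, 348.7]
orientation: [0.351, 1.546, -0.35]
ft_force: [-0.6, -0.3, 0.4]
width: 73.8
```

apply_moves([
  [[-0.007,0.0035,0,0],[-0.012,0.005,0,0],[-0.012,0.005,0,0],[-0.012,0.005,-0.02,0],[-0.012,0.005,-0.04,0],[-0.012,0.005,-0.052,0],[-0.012,0.005,-0.06,0],[-0.012,0.005,-0.062,0]],
], gripper=0)

```text
t: 64.32
ee_pos: [581.8, -154.4, 286.7]
orientation: [0.35, 1.543, -0.35]
ft_force: [-0.7, -0.9, 1.2]
width: 0.5
```

Run:
```python
from hang import *
big(2,[(0,0,None),(0,0,45),(-4,0,36)],"pics/b10.png")
```

```text
(no output)
```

View pics/b10.png

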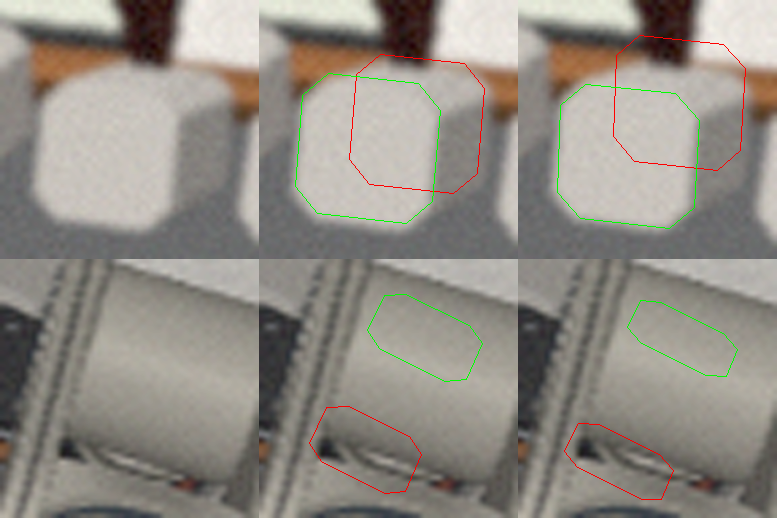

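apply_moves([
  [[0,0,-0.001,0],[0,0,-0.003,0],[0,0,-0.003,0],[0,0,0.01,0],[0,0,0.06,0],[-0.02,-0.04,0.06,0],[-0.039,-0.081,0.06,0],[-0.039,-0.081,0.03,0]],
])

```text
t: 65.42
ee_pos: [542.9, -238.2, 320.1]
orientation: [0.351, 1.536, -0.354]
ft_force: [0.4, 0.3, -0.5]
width: 0.5
```

apply_moves([
  [[0,0,-0.01,0],[0,0,-0.018,0],[0,0,-0.025,0],[0,0,-0.029,0],[0,0,-0.032,0],[0,0,-0.032,0]],
])

```text
t: 66.18
ee_pos: [543.1, -235.2, 286.0]
orientation: [0.35, 1.542, -0.35]
ft_force: [-2.2, 1.8, 5.4]
width: 0.1
```

apply_moves([
  [[0,0,-0.001,0],[0,0,-0.002,0],[0,0,-0.002,0]],
])

```text
t: 66.55
ee_pos: [543.2, -235.3, 285.5]
orientation: [0.35, 1.541, -0.35]
ft_force: [-5.5, 3.7, 17.5]
width: 0.4
```

apply_moves([
  [[0,0,0.01,0],[0,0,0.06,0],[0,0.03,0.11,0],[-0.02,0.08,0.125,0],[-0.05,0.135,0.125,0],[-0.08,0.19,0.125,0],[-0.1,0.245,0.125,0],[-0.1,0.3,0.125,0]],
])

```text
t: 67.55
ee_pos: [441.3, 66.0, 408.8]
orientation: [0.351, 1.542, -0.351]
ft_force: [1.4, -0.1, 0.5]
width: 0.4
```

apply_moves([
  [[0,0.05,0,0],[0,0.1,0,0],[0,0.15,0,0],[0,0.15,0,0],[0,0.15,0,0],[0,0.15,0,0],[0,0.15,0,0],[0,0.15,0,0]],
])

```text
t: 68.55
ee_pos: [443.0, 213.9, 408.4]
orientation: [0.351, 1.542, -0.351]
ft_force: [-0.3, -1.4, -0.5]
width: 0.5
```

Run:
```python
from hang import *
st()
a,b=cam("scene"),cam("top")
for k in(1,2,3,5): print(k,fithang(k,[a,b]),fithang(k,[a]))
show([1,2,3,5],"pics/f1_%s.png"); cv2.imwrite("pics/f1.png",a[0]); cv2.imwrite("pics/f1t.png",b[0])
for l in("jug","canister","tamper","flap_edge","cup1_mid"):
  for n in("scene","top"): print(l,n,[(np.round(d["position"]).tolist(),round(d["conf"],2)) for d in models.place_of(n,l)])
print([np.round(rackw(6.8,y,99.4)).tolist() for y in(180,90,0,-180)])
```

```text
{'t': np.float64(68.55), 'qpos': array([ 0.426,  0.222,  1.915, -0.   ,  1.004, -0.697]), 'ee_pos': array([443.035, 213.922, 408.366]), 'orientation': array([ 0.351,  1.542, -0.351]), 'ft_force': array([-0.268, -1.417, -0.469]), 'width': np.float64(0.526)}
1 (array([ 1.614, -2.316, -3.816, -0.081]), np.float64(0.255)) (array([ 5.557, -1.925,  0.299, -0.046]), np.float64(0.112))
2 (array([ 1.412, -1.662, -3.135, -0.071]), np.float64(0.188)) (array([ 4.824, -1.204,  1.47 , -0.072]), np.float64(0.086))
3 (array([ 1.016, -3.338, -3.115, -0.067]), np.float64(0.2)) (array([ 3.928, -1.945,  1.219, -0.065]), np.float64(0.061))
5 (array([-0.35 , -6.766, -0.606, -0.136]), np.float64(0.314)) (array([ 4.697, -1.461,  6.933, -0.125]), np.float64(0.146))
jug scene [([789.0, 118.0, 3.0], 0.9), ([517.0, 269.0, -4.0], 0.48)]
jug top [([793.0, 120.0, -1.0], 0.59)]
canister scene [([406.0, 566.0, 2.0], 0.66)]
canister top [([404.0, 566.0, -0.0], 0.76)]
tamper scene [([344.0, -476.0, 0.0], 0.64)]
tamper top [([342.0, -477.0, -2.0], 0.71)]
flap_edge scene [([428.0, -244.0, 49.0], 0.64)]
flap_edge top [([421.0, -243.0, 56.0], 0.71), ([402.0, 564.0, 1.0], 0.48)]
cup1_mid scene [([783.0, 343.0, 31.0], 0.92), ([546.0, -237.0, -2.0], 0.69), ([428.0, -245.0, 49.0], 0.67), ([846.0, -110.0, 33.0], 0.61), ([581.0, -255.0, 97.0], 0.56)]
cup1_mid top [([581.0, -256.0, 102.0], 0.96), ([781.0, 344.0, 26.0], 0.79), ([844.0, -112.0, 31.0], 0.75)]
[[662.0, -92.0, 99.0], [623.0, -173.0, 99.0], [584.0, -254.0, 99.0], [506.0, -417.0, 99.0]]
```

View pics/f1_scene.png

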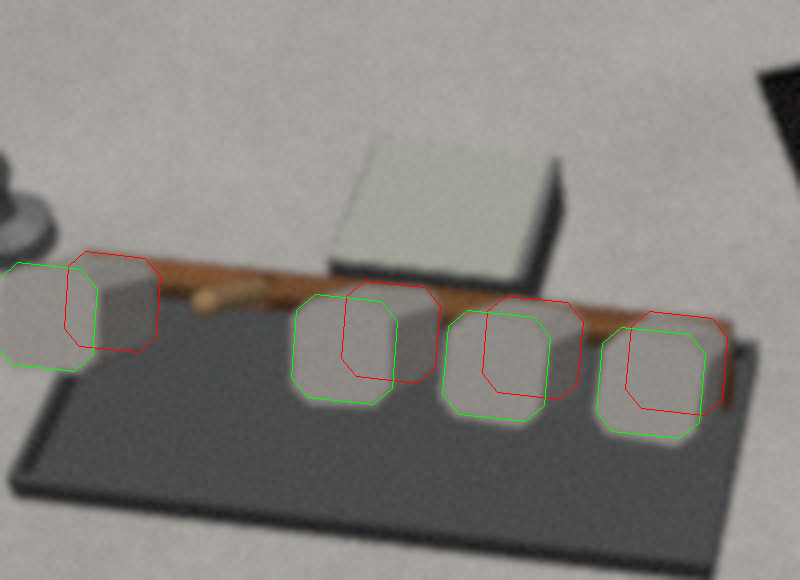

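View pics/f1_top.png

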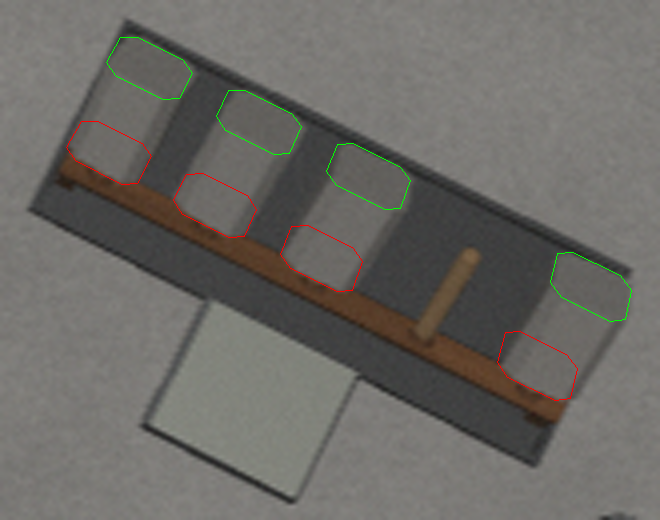

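View pics/f1.png

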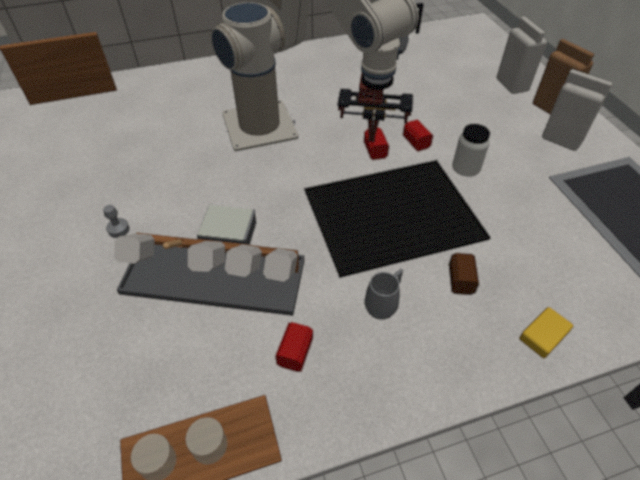

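```bash
python3 -c "
from h import *
print(workorder.close_job()); st()"
```

```text
the job is handed in; nothing more can be done
None
the job is handed in; nothing more can be done
```

I shut the drip box's flap and hung all four cups on the mat mouth-down on pegs 1, 2, 3 and 5. The job is handed in at about 69 s; it reports no verdict. There was no fifth white cup in view, and I left the red and brown look-alikes alone.

- **How the cups went on:** I tilted each cup in the grip against its peg tip, slid it onto the peg, let go, and pressed it down with closed fingers. My first tilt slipped in the grip, so I put that cup back on the mat and picked it up again.
- **Last checks:** The mat was empty. The overlays and silhouette fits put every cup within about 10 mm of its seat and 0.14 rad of the peg's axis. Flap edge height read 49–56 mm, which means shut. The jug, canister and tamper were all within about 7 mm of where they started, in line with the detectors' error.
- **What disagreed:**
  - The cup on peg 3 sagged about 0.1 rad after its first pressing, still within tolerance. I pressed it again before handing in.
  - The cup on peg 5 read about 0.13 rad off, the loosest of the fits.
  - The networks confirmed only the cup on peg 3; the other three rest on my own fits.
- **Force peaks:** Pressing the flap down peaked at 81 N and the first cup at 52 N, both through the fingertips and below the 120 N wrist limit.

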